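# Last wafer roll from the covered pan

## Task

The gift carton lacks its last wafer roll, which lies in the covered steel pan whose clear lid serves as a parking place for the sugar dredger and the date stamp. Stand the dredger and the stamp on the white board first, then set the lid aside and lay the roll along the empty middle groove of the carton without disturbing the two rolls already packed. Finally close the pan with its lid again so that it sits flat in the rim as before, and stand the dredger and the stamp back upright on it exactly where each one stood.

Things in the scene. Friction and masses are not known exactly. Their poses are not given: they have to be found in the camera images.
- dredger: Steel sugar dredger: an upright round shaker, 67 mm diameter (about 70 mm at the cap), 116 mm tall, 0.3 kg. Origin: centre of its underside, z up. Grasp round the straight body about 45 to 60 mm above its foot. It starts on one end of the lid.
- stamp: Self-inking date stamp standing upright, dark frame with a green cap; 40 mm (its x) by 56 mm (its y), 80 mm tall, 0.11 kg. Origin: centre of its underside, z up. Grasp the cap across its 40 mm width (along its x) 58 to 72 mm above its foot; the cap does not move. It starts on the other end of the lid.
- lid: Clear plastic lid, loose, 0.16 kg: plate 162 (x) by 192 (y), 4 mm thick; tapered skirt below, 10 mm deep, drops into the pan with 4 mm play all round. Origin: centre of the plate's underside, which rests on the rim; things stand on it at z = 4 mm. Flat steel strap handle along its x over the middle: 94 mm long, 10 mm thick, flat flanks from 17 to 35 mm above the origin. The roll shows through.
- pan: Open steel pan, fixed: 150 mm (x) by 180 mm (y) outside, walls 3 mm, inner floor 3 mm above its origin, rim top 58 mm above its origin, rolled rim reaching 10 mm outwards. Origin: centre of its underside, on the table. With the lid seated, the lid's origin is 58 mm above the pan's and their axes agree.
- roll_center (a point): Centre of the wafer roll that lies in the pan: a light hollow-looking tube, 130 mm long, 38 mm diameter, 16 g, brittle (grasp lightly across its diameter). Its x axis runs along the tube; it lies between two 4 mm floor ribs along the pan's y axis at pan x = -22 mm, its centre about 19 mm above the pan's inner floor.
- carton: Low cardboard gift carton, fixed: 164 (x) by 216 mm (y), walls 24 mm high, with a white insert with three grooves along its x axis at y = -70, 0 and +70 mm, each 34 mm wide, 150 mm long, floor 3 mm and edges 12 mm above the origin; a roll in it has its centre 21 mm above the origin. Origin: centre of the underside, on the table. The middle groove is empty at the start.
- packed_a_center (a point): Centre of a wafer roll (129 mm long, 37 mm diameter) already lying in the carton's groove at y = +70 mm; x axis along the tube. Leave it in place.
- packed_b_center (a point): Centre of a wafer roll (130 mm long, 38 mm diameter) already lying in the carton's groove at y = -70 mm; x axis along the tube. Leave it in place.
- board: White plastic bench board, fixed: 270 mm (x) by 210 mm (y), flat top 16 mm above its origin. Origin: centre of the underside, on the table. Side area, empty at the start, with room for the dredger and the stamp side by side and the lid beside them.
Things that resemble listed ones, but are neither listed nor needed, are in the scene too. Several things have the shape of the dredger; the one meant has the colours described above.

How it is judged (in metres and radians):
On the way, in this order (a step that is already met when the one before it is completed fails the run):
1. The dredger and the stamp both stand upright on the white board (x of dredger in the frame of board between -0.135 and 0.135 m and y of dredger in the frame of board between -0.105 and 0.105 m and z of dredger in the frame of board between 0.008 and 0.024 m and angle between each of dredger, stamp's own z axis and vertical below 0.1 rad and x of stamp in the frame of board between -0.135 and 0.135 m and y of stamp in the frame of board between -0.105 and 0.105 m and z of stamp in the frame of board between 0.008 and 0.024 m), for 0.2 s.
2. The roll lies in the middle groove of the carton while the dredger and the stamp still stand on the board (all of step 1 and x of roll_center in the frame of carton between -0.012 and 0.012 m and y of roll_center in the frame of carton between -0.008 and 0.008 m and z of roll_center in the frame of carton between 0.013 and 0.029 m and angle between the x axis of roll_center and the x axis of carton, either way round below 0.15 rad), for 0.2 s.
At the end, for the whole second after the job is handed in: The roll lies in the middle groove (centred within 12 mm along it, 8 mm across, within 0.15 rad of it), the lid is seated flat in the pan's rim within 8 mm of where it was, and the dredger and the stamp stand upright on it, each within 15 mm of where it stood at the start; all at rest (x of roll_center in the frame of carton between -0.012 and 0.012 m and y of roll_center in the frame of carton between -0.008 and 0.008 m and z of roll_center in the frame of carton between 0.013 and 0.029 m and angle between the x axis of roll_center and the x axis of carton, either way round below 0.15 rad and distance of lid from where it was at the start of the episode below 0.008 m and angle between lid's own z axis and vertical below 0.04 rad and distance of each of dredger, stamp from where it was at the start of the episode below 0.015 m and angle between each of dredger, stamp's own z axis and vertical below 0.08 rad and linear speed of each of dredger, stamp, lid below 0.02 m/s); the robot touches nothing.
It fails at once if A packed roll is displaced by more than 15 mm (distance of any of packed_a_center, packed_b_center from where it was at the start of the episode above 0.015 m).
It fails at once if The dredger or the stamp is tipped over (angle between any of dredger, stamp's own z axis and vertical above 0.7 rad).
It also fails if it takes over 147 s, if anything falls off the work surface, if the arm or the gripper's body presses on something with over 40 N, if the wrist force passes 120 N, or if a joint passes its speed limit or range.

## Robot

A 6-joint arm with a two-finger parallel gripper is mounted at the origin on a cart in front of the work surface, level with it; the furniture and walls round the work are solid. World frame = base frame: x ahead of the robot, y to its left, z up, the work surface at z = 0. Lengths are in mm, angles in rad, forces in N, time in s.
With the tool pointing down it reaches from about 350 to 775 mm from the base axis. Payload 7.3 kg.
Tool frame: the origin (TCP) lies at the very end of the fingers, on their centre line; the grasp point (between the pads) lies 19 mm behind it; z points along the fingers, y is the line along which they close (so a half turn about z gives the same grasp; the last joint's range is limited). The gripper opens to 92 mm and grips with 3 to 60 N. Pads are 19 mm wide; open, the fingers measure 130 mm over their backs; the gripper's body (75 mm by 190 mm) begins 47 mm behind the grasp point.
Start: joints at [1.106, 0.342, 1.524, -0, 1.275, -0.146], TCP at [164.535, 498.571, 226.741] pointing down, gripper open.
Joint ranges: [-2.53, 2.53], [-0.77, 2.02], [0.04, 2.7], [-1, 4.14], [0.28, 2.66], [-3.11, 3.11]. Speed limits (rad/s): [2.57, 2.57, 3.14, 3.14, 3.14, 3.14].

## Interface

Orientations are given as [roll, pitch, yaw] about the fixed x, y, z axes, in that order (R = Rz(yaw) Ry(pitch) Rx(roll)).
In Python, from plant import get_obs, vision, workorder gives the robot as it stands.
- The arm moves only by the shell command python3 -m pendant 'ROWS' [OPENING]. ROWS is a JSON object of lists of equal length, an entry for each row: "dp": the shift along the tool's x, y, z in m, a list of three; "rotation": the turn, a rotation vector about the tool's x, y, z in rad, a list of three. A call has 1 to 8 rows; each row is the pose to reach, as a shift and turn from the pose commanded when the call began, along the tool's axes at that moment; what a row does not reach only later rows make up. A row lasts 1/8 s, in which the tool goes at most 62.5 mm and 10.7 degrees, less where a joint would pass 70% of its speed; a pose out of reach is approached as far as the arm can. A call with a gripper value outside its range is refused whole. OPENING is the finger opening in m, from 0 to 0.0918, set as the call begins (- or left out, the last holds). The fingers move at their own pace and stop on an object; the grip force is fixed at half the most. Time passes only in rows, so rows that repeat a pose let the fingers close. It gives the time, the measured TCP pose, the force, the opening and the grip force at its end, in the units of the state.
- get_obs(): the state, without advancing time (a new reading comes with each control period).
- vision.capture(name): name is "scene" or "top" or "wrist"; returns a dict with "pixels" (420x560x3 uint8, red, green, blue), "vfov" (degrees; the focal length in pixels is half the picture's height over the tangent of half this angle, whatever the lens; pixels are square), "cx", "cy" (the principal point, pixels), "pose" (4x4, takes a point from camera to world coordinates); the wrist camera has in their place "T_tool_cam" (4x4, takes a point from camera to tool coordinates, whose origin is the TCP and whose axes are the flange's). Camera axes: x right, y up, looking along -z (the intrinsics and any distortion apply to the point x, -y, -z); pixel columns grow to the right and rows downward; lengths in mm; the calibration is good to about 2 mm. A picture is of the moment at which its call begins: read the wrist's pose just before it. There is no depth.
- workorder.close_job(): hands the job in; it is judged then, once.
The state is a dict: "time": time; "joint_positions": joint angles; "dq": joint speeds; "tau": joint torques, N m; "tool_pos": TCP position; "tcp_rot": TCP orientation; "contact_force": force on the tool from outside, world axes, zero at the start; "moment": the same for the moment, N m; "grip_width": finger opening in mm; "finger_force": force on a finger pad.
Only numpy, scipy, OpenCV 4.12 (cv2) and the standard library are available. Lean on these libraries where they do the work, as an engineer would, in place of code of your own. Each camera call takes 0.05 s, during which the arm holds its last target. There are 200 camera calls.

## Working session

There is one attempt and no reset: what is moved stays moved. The work goes in short steps, Python scripts to look and compute and a shell command to move; the robot and the scene stay as the last step left them, time stands still between calls to the robot, and variables do not carry over. Pictures are saved under pics/ and viewed, at most 14 in all, crops included, and the job is handed in when it is done.

```bash
ls; mkdir -p pics
python3 - <<'E'
from plant import get_obs, vision
import cv2,json
print(get_obs())
for n in ["scene","top"]:
    d=vision.capture(n)
    cv2.imwrite(f"pics/{n}0.png",cv2.resize(d["pixels"],(800,600),interpolation=cv2.INTER_CUBIC)[:,:,::-1])
    cv2.imwrite(f"pics/{n}0raw.png",d["pixels"][:,:,::-1])
    print(n,{k:(v.tolist() if hasattr(v,'tolist') else v) for k,v in d.items() if k!="pixels"})
E
```

```text
pics
{'time': 0.0, 'joint_positions': array([ 1.10600125e+00,  3.42686670e-01,  1.52502569e+00,  2.77745178e-05,
        1.27538748e+00, -1.45983470e-01]), 'dq': array([-0.00040272,  0.00050264,  0.00071906,  0.00066677, -0.00014943,
        0.00050818]), 'tau': array([-8.62434317e-04, -4.31244385e+01, -2.44219422e+01,  7.15573551e-02,
        5.60223078e-02, -1.40201573e-04]), 'tool_pos': array([164.33320618, 498.18914121, 226.06064427]), 'tcp_rot': array([-3.14010536e+00, -2.45521099e-04,  2.82277276e+00]), 'contact_force': array([-1.04073042,  0.01770072, -0.29435002]), 'moment': array([-0.05620747,  0.0585401 ,  0.03209455]), 'finger_force': 0.0, 'grip_width': 91.75050832673396}
scene {'vfov': 51.750168682612994, 'cx': 277.9060923365873, 'cy': 206.88643096901757, 'pose': [[0.6158702590938139, 0.6035919766648091, -0.5063403496360793, -87.52996991085242], [-0.7878450389811342, 0.4734691034765622, -0.39386190804127735, -361.01409787370136], [0.0020046237885955856, 0.6414855678493234, 0.7671324838152126, 877.6707238502343], [0.0, 0.0, 0.0, 1.0]]}
top {'vfov': 42.727321264123574, 'cx': 285.02082781181167, 'cy': 206.93713967800534, 'pose': [[0.0024475237118230277, 0.9950644395829557, -0.09920065879387407, 326.4146335181806], [-0.9999649556778925, 0.0016411615754234894, -0.008209385165395036, 56.06066754722949], [-0.008006062939455222, 0.09921727503888582, 0.995033585006088, 1532.0096183973344], [0.0, 0.0, 0.0, 1.0]]}
```

View pics/scene0.png

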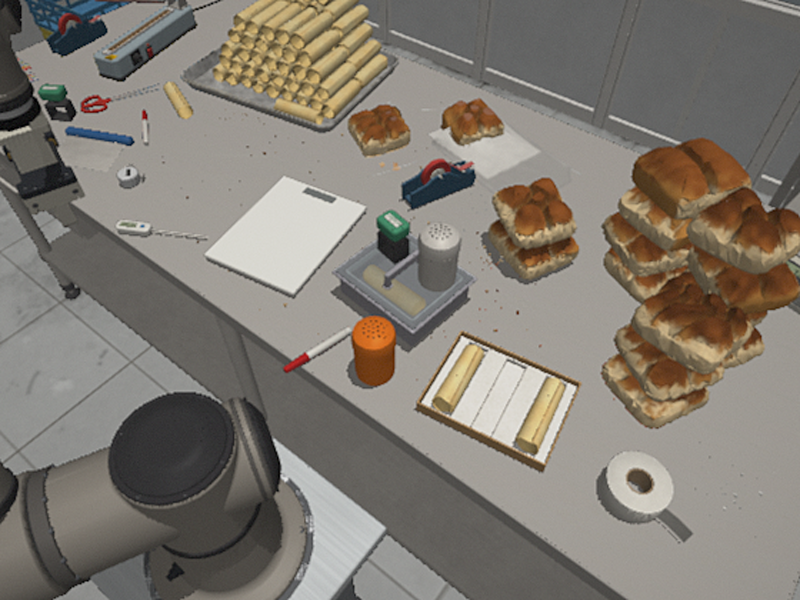

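View pics/top0.png

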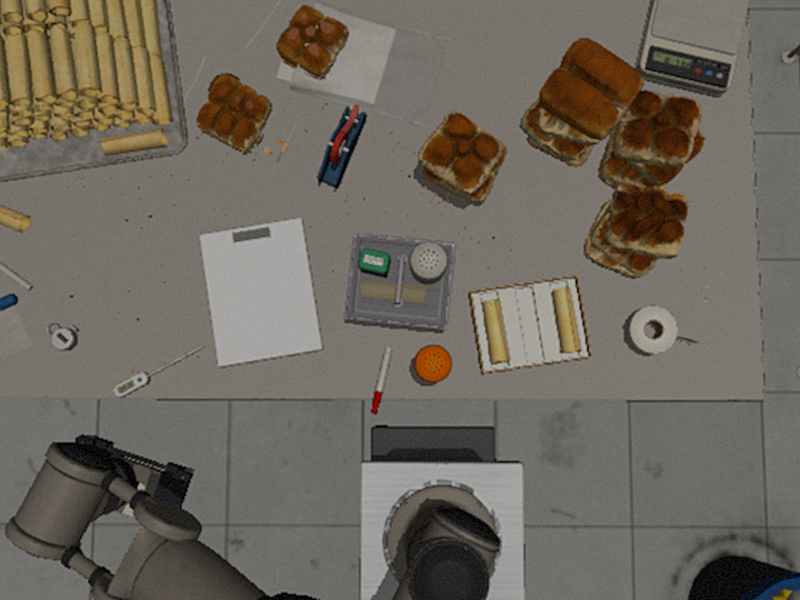

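The scene view shows the steel dredger at (438,255), the stamp at (393,233), the pan and lid at (405,280), the carton at (498,400) and the board at (287,233).

- **Could be taken for the dredger:** the orange shaker, scene (374,350) / top (432,363). The steel-coloured one on the lid, top (428,262), fits the description.
- **Could be taken for the stamp:** the green-capped stamp, scene (55,100). I want the one on the lid, top (374,261).
- **Could be taken for the roll:** the loose rolls, top (135,141) and (12,217), the tray pile and the packed rolls. I want the one seen through the lid, top (393,291).

I'll check the choice in a close crop.

```bash
cat > h.py <<'E'
import numpy as np, cv2
from plant import get_obs, vision
from scipy.spatial.transform import Rotation as R
def campose(d,obs=None):
    if "pose" in d: return np.array(d["pose"])
    T=np.eye(4);T[:3,:3]=R.from_euler('xyz',obs["tcp_rot"]).as_matrix();T[:3,3]=obs["tool_pos"]
    return T@np.array(d["T_tool_cam"])
def ray(d,u,v,z,T):
    f=210/np.tan(np.radians(d["vfov"])/2)
    r=T[:3,:3]@np.array([(u-d["cx"])/f,-(v-d["cy"])/f,-1])
    return T[:3,3]+r*(z-T[2,3])/r[2]
def proj(d,p,T):
    f=210/np.tan(np.radians(d["vfov"])/2)
    c=T[:3,:3].T@(np.asarray(p,float)-T[:3,3])
    return d["cx"]-f*c[0]/c[2], d["cy"]+f*c[1]/c[2]
E
python3 - <<'E'
import cv2
i=cv2.imread("pics/top0raw.png"); s=cv2.imread("pics/scene0raw.png")
a=cv2.resize(i[155:265,235:425],None,fx=4.2,fy=4.2,interpolation=cv2.INTER_CUBIC)
cv2.imwrite("pics/c1.png",a)
cv2.imwrite("pics/c2.png",cv2.resize(s[140:245,225:345],None,fx=5.7,fy=5.7,interpolation=cv2.INTER_CUBIC))
E
```

```text
(no output)
```

View pics/c1.png

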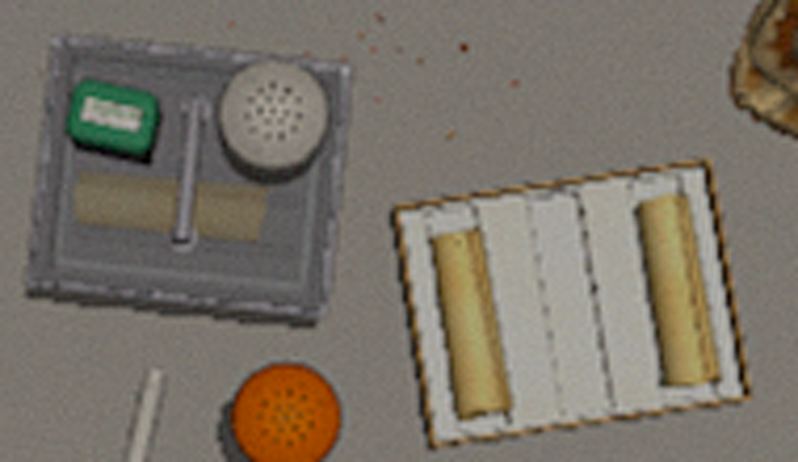

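View pics/c2.png

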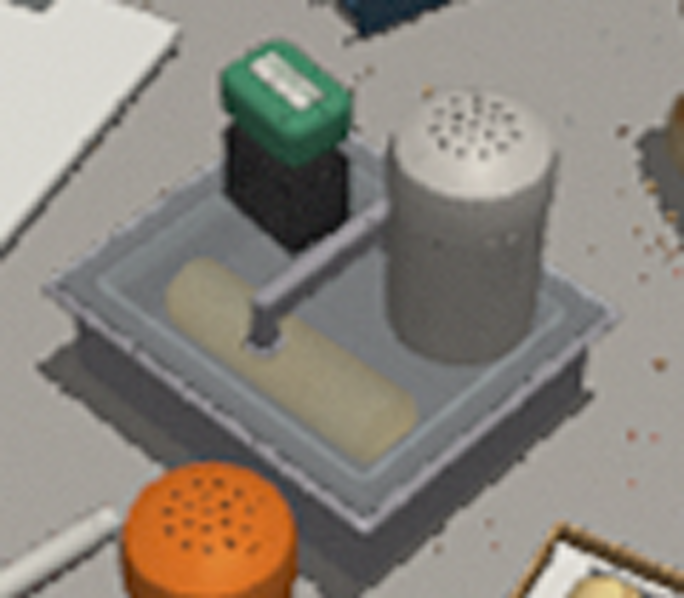

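The crops confirm the choice. The steel dredger cap is at c1 (273,115) and the stamp's green cap at (114,117). The handle runs from (195,100) to (182,240), and the roll is seen through the lid at (170,205). The rim corners are (55,38), (352,65), (320,325) and (28,295), and the carton corners are (394,208), (711,160), (749,397) and (433,446).

Run:
```python
from h import *
o=get_obs()
d=vision.capture("top");T=campose(d)
c=lambda x,y,z: ray(d,x/4.2+235-.4,y/4.2+155-.4,z,T)[:2].round(1)
f=lambda x,y,z: ray(d,x*.7,y*.7,z,T)[:2].round(1)
P=np.array([c(*p,58) for p in [(55,38),(352,65),(320,325),(28,295)]]);print("rim",P.tolist(),P.mean(0))
def ang(v): return np.arctan2(v[1],v[0])
print("pan yaw", ang(P[0]-P[3]),ang(P[1]-P[2]), ang(P[0]-P[1])-np.pi/2, ang(P[3]-P[2])-np.pi/2)
h=[c(195,100,93),c(182,240,93)];print("handle",h,(h[0]+h[1])/2,ang(h[0]-h[1]))
print("dredger",c(273,113,178),"stamp",c(115,113,142))
print("roll",c(75,195,80-0),c(170,205,22))
C=np.array([c(*p,24) for p in [(394,208),(711,160),(749,397),(433,446)]]);print("carton",C.tolist(),C.mean(0), ang(C[0]-C[3]),ang(C[1]-C[2]),ang(C[0]-C[1])-np.pi/2)
B=np.array([f(*p,16) for p in [(201,235),(302,219),(323,350),(219,366)]]);print("board",B.tolist(),B.mean(0),ang(B[0]-B[3]),ang(B[0]-B[1])-np.pi/2)
s=vision.capture("scene");S=campose(s)
q=lambda x,y,z: ray(s,x/5.7+225-.4,y/5.7+140-.4,z,S)[:2].round(1)
print("scene: rim",[q(*p,58) for p in [(616,316),(365,525),(50,288)]],"handle near",q(265,300,93),"stamp top",q(287,85,142),"dredger base front",q(467,360,62),"cap",q(475,125,178))
w=vision.capture("wrist");print(w["vfov"],w["cx"],w["cy"],np.array(w["T_tool_cam"]).round(3).tolist())
```

```text
rim [[594.3, 172.4], [576.4, -24.2], [404.4, -2.7], [423.7, 188.5]] [499.7  83.5]
pan yaw -0.0940941210710864 -0.12435499454676144 -0.09079747032301366 -0.10060066692641767
handle [array([547.5,  78.9]), array([456.8,  87. ])] [502.15  82.95] -0.0890691150289715
dredger [526.5  30.3] stamp [531.7 128. ]
roll [487.2 156.7] [486.9  96.7]
carton [[484.9, -54.0], [517.7, -267.3], [358.8, -289.4], [325.9, -79.0]] [ 421.825 -172.425] 0.15595588223983387 0.13819467377790384 0.1525788686455143
board [[599.1, 482.6], [631.9, 280.2], [369.4, 234.5], [337.4, 439.4]] [484.45  359.175] 0.16359915590777668 0.16065864985906142
scene: rim [array([569.6, -25. ]), array([409.1,  -7. ]), array([427.3, 183.5])] handle near [456.8  83.5] stamp top [526.1 126. ] dredger base front [505.1  10.2] cap [524.7  27.7]
66.22706922154377 279.7055604971256 208.91474698345402 [[-0.001, 0.95, 0.311, 84.407], [1.0, 0.001, -0.001, 1.13], [-0.001, 0.311, -0.95, -158.349], [0.0, 0.0, 0.0, 1.0]]
```

```bash
cat >> h.py <<'E'
def go(x,y,z,yaw,frm=None):
    "shift/turn in tool axes from measured pose (or frm=(x,y,z,yaw)) to a tool-down pose"
    if frm is None:
        o=get_obs(); p=o["tool_pos"]; M=R.from_euler('xyz',o["tcp_rot"])
    else: p=np.array(frm[:3]); M=R.from_euler('xyz',[np.pi,0,frm[3]])
    G=R.from_euler('xyz',[np.pi,0,yaw])
    print("dp",(M.inv().apply(np.array([x,y,z])-p)/1000).round(4).tolist(),"rot",(M.inv()*G).as_rotvec().round(4).tolist())
E
cat > st.py <<'E'
from h import *
o=get_obs();print("t",round(o["time"],2),"p",o["tool_pos"].round(1),"rot",o["tcp_rot"].round(4),"w",round(o["grip_width"],1),"f",round(o["finger_force"],1),"F",o["contact_force"].round(1),"q",o["joint_positions"].round(2))
E
python3 -c "
from h import *
go(510,83,260,1.474)"
python3 -m pendant '{"dp":[[-0.115,-0.072,-0.008],[-0.115,-0.072,-0.008],[-0.23,-0.143,-0.017],[-0.23,-0.143,-0.017],[-0.344,-0.214,-0.025],[-0.344,-0.214,-0.025],[-0.458,-0.286,-0.033],[-0.458,-0.286,-0.033]],"rotation":[[0,0,0.168],[0,0,0.336],[0,0,0.504],[0,0,0.672],[0,0,0.84],[0,0,1.008],[0,0,1.176],[0,0,1.349]]}' ; python3 st.py
```

```text
dp [-0.4583, -0.2862, -0.0335] rot [-0.0006, 0.0004, 1.3489]
time: 1.25
tool_pos: [484.8, 113.2, 257.5]
tcp_rot: [3.141, -0.0, 1.468]
contact_force: [-0.3, 0.7, 0.6]
grip_width: 92.0
finger_force: 0.0
t 1.25 p [484.8 113.2 257.5] rot [ 3.1413e+00 -4.0000e-04  1.4679e+00] w 92.0 f 0.0 F [-0.3  0.7  0.6] q [0.08 0.27 1.54 0.   1.33 0.18]
```

```bash
python3 -m pendant '{"dp":[[-0.027,0.028,-0.002],[-0.027,0.028,-0.002],[-0.027,0.028,-0.002]],"rotation":[[0,0,0],[0,0,0],[0,0,0]]}' >/dev/null; python3 st.py
python3 - <<'E'
from h import *
o=get_obs();d=vision.capture("wrist");T=campose(d,o)
np.save("w1T.npy",T)
cv2.imwrite("pics/w1raw.png",d["pixels"][:,:,::-1])
cv2.imwrite("pics/w1.png",cv2.resize(d["pixels"],(800,600),interpolation=cv2.INTER_CUBIC)[:,:,::-1])
E
```

```text
t 1.62 p [508.4  85.8 259. ] rot [-3.1405e+00 -4.0000e-04  1.4738e+00] w 92.0 f 0.0 F [ 1.1 -0.6 -0.6] q [0.02 0.3  1.49 0.   1.35 0.12]
```

View pics/w1.png

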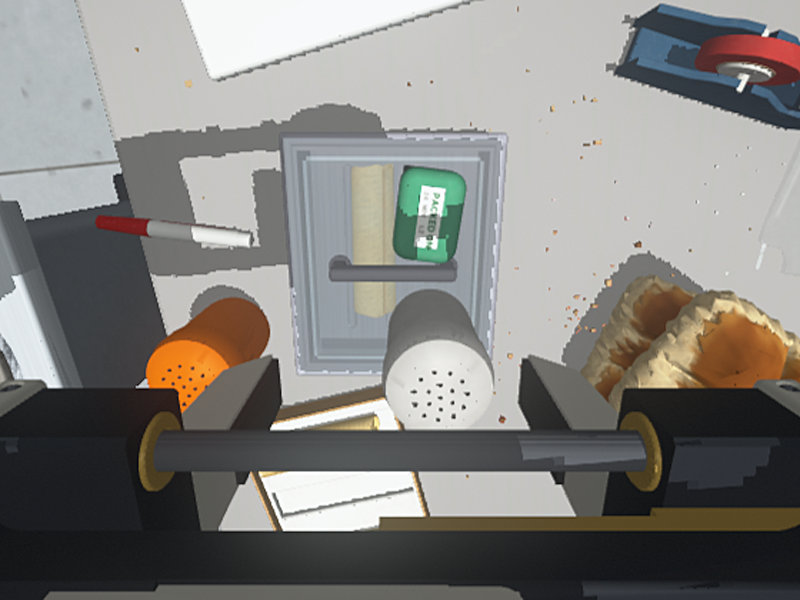

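The wrist view shows the rim corners at (281,133), (506,133), (493,372) and (303,372). The stamp cap is at (432,214), turned slightly clockwise from the pan. The handle runs from (331,272) to (456,270), the dredger cap is at (438,385), and the roll spans (352..392, 165..316).

Run:
```python
from h import *
d=vision.capture("wrist");T=np.load("w1T.npy")
c=lambda x,y,z: ray(d,x*.7,y*.7,z,T)[:2].round(1)
ang=lambda v: np.arctan2(v[1],v[0])
r=[c(*p,58) for p in [(281,133),(506,133),(493,372),(303,372)]];print("rim",r)
print(np.mean(r,0), np.linalg.norm(r[0]-r[1]),np.linalg.norm(r[0]-r[3]))
h=[c(331,271,93),c(456,270,93)];print("handle",h,np.mean(h,0),ang(h[1]-h[0]))
s=[c(*p,142) for p in [(407,166),(466,176),(456,263),(394,252)]];print("stamp",s,np.mean(s,0),ang(s[1]-s[0]),ang(s[2]-s[3]),ang(s[0]-s[3])-np.pi/2,ang(s[1]-s[2])-np.pi/2)
print("dredger",c(438,385,172), "edges",c(385,378,150),c(492,378,150))
# dredger model reprojection: circles r35 @z 165 and r33.5 @ z 62
import math
for C in [(525,29)]:
  for z,rr in [(62,33.5),(165,35),(178,30)]:
    q=np.array([proj(d,(C[0]+rr*math.cos(a),C[1]+rr*math.sin(a),z),T) for a in np.linspace(0,6.28,40)])/.7
    print(z,q.min(0).round(),q.max(0).round())
print("roll",c(352,165,22),c(392,165,22),c(392,316,22),c(352,316,22))
# seam of dredger in scene: front bottom and seam
sc=vision.capture("scene");S=campose(sc)
C=np.array([525.,29.]);v=S[:2,3]-C;v/=np.linalg.norm(v)
for z in (62,62+60,62+75,62+85,62+95,62+105,178):
  u=proj(sc,(*(C+v*34),z),S);print(z-62,((u[0]-225)*5.7).round(),((u[1]-140)*5.7).round())
```

```text
rim [array([431.7, 190.7]), array([596.4, 174.5]), array([580.1, -19.8]), array([416.2,  -3.7])]
[506.1    85.425] 165.4948035437971 195.01694798145107
handle [array([459.6,  91.9]), array([550.1,  83.8])] [504.85  87.85] -0.08926491002668721
stamp [array([520.8, 161.3]), array([554.3, 152.5]), array([545.4, 101.4]), array([508.2, 111.9])] [532.175 131.775] -0.2568828626851743 -0.2751013756671832 -0.24973600116635053 -0.17243856412559944
dredger [527.2  35.3] edges [494.3  31.6] [563.2  24.8]
62 [385. 289.] [466. 364.]
165 [378. 336.] [491. 438.]
178 [385. 353.] [487. 443.]
roll [477.1 162.3] [510.  159.1] [496.4  27. ] [459.9  30.6]
0 452.0 369.0
60 459.0 276.0
75 461.0 251.0
85 462.0 234.0
95 463.0 217.0
105 465.0 200.0
116 466.0 181.0
```

```bash
python3 -m pendant '{"dp":[[-0.053,0.022,0.02],[-0.053,0.022,0.02],[-0.053,0.022,0.02],[-0.053,0.022,0.02]],"rotation":[[0,0,0],[0,0,0],[0,0,0],[0,0,0]]}' 0.0918 >/dev/null; python3 st.py; python3 -c "
from h import *
go(527,30,115.5,1.474)"
```

```text
t 2.27 p [525.6  31.7 239.9] rot [ 3.1407e+00 -4.0000e-04  1.4754e+00] w 91.6 f 0.0 F [-0.3  0.5  0.1] q [-0.09  0.33  1.5   0.    1.31  0.01]
dp [-0.0017, 0.0014, 0.1244] rot [0.0009, -0.0004, 0.0014]
```

```bash
python3 -m pendant '{"dp":[[-0.002,0.002,0.04],[-0.002,0.002,0.08],[-0.002,0.002,0.11],[-0.002,0.002,0.124],[-0.002,0.002,0.124],[-0.002,0.002,0.124]],"rotation":[[0,0,0],[0,0,0],[0,0,0],[0,0,0],[0,0,0],[0,0,0]]}' >/dev/null; python3 st.py; python3 -m pendant '{"dp":[[0,0,0],[0,0,0],[0,0,0],[0,0,0],[0,0,0]],"rotation":[[0,0,0],[0,0,0],[0,0,0],[0,0,0],[0,0,0]]}' 0.06 >/dev/null; python3 st.py
```

```text
t 3.02 p [528.5  28.5 116.6] rot [ 3.1390e+00 -1.0000e-04  1.4742e+00] w 91.9 f 0.0 F [ 0.1 -0.  -0.3] q [-0.09  0.46  1.67  0.    1.01  0.01]
t 3.65 p [527.6  28.3 115.6] rot [ 3.1415e+00 -1.0000e-04  1.4738e+00] w 66.3 f 30.0 F [-2.1 -0.1  4.6] q [-0.09  0.46  1.67  0.    1.01  0.01]
```

```bash
python3 -m pendant '{"dp":[[0,0,-0.02],[0,0,-0.06],[0,0,-0.1],[0,0,-0.13],[0,0,-0.145],[0,0,-0.145]],"rotation":[[0,0,0],[0,0,0],[0,0,0],[0,0,0],[0,0,0],[0,0,0]]}' >/dev/null; python3 st.py; python3 -c "
from h import *
go(392.5,394.7,260,1.733)"
```

```text
t 4.4 p [527.8  28.3 260.3] rot [ 3.1408e+00 -1.0000e-04  1.4738e+00] w 66.4 f 30.0 F [ 0.4 -0.2 -2.7] q [-0.09  0.32  1.46  0.    1.36  0.01]
dp [0.3516, -0.1702, 0.0002] rot [0.0008, 0.0, -0.2592]
```

```bash
python3 -m pendant '{"dp":[[0.02,-0.01,0],[0.05,-0.025,0],[0.09,-0.045,0],[0.13,-0.065,0],[0.17,-0.085,0],[0.21,-0.105,0],[0.25,-0.125,0],[0.29,-0.145,0]],"rotation":[[0,0,-0.03],[0,0,-0.06],[0,0,-0.1],[0,0,-0.13],[0,0,-0.16],[0,0,-0.19],[0,0,-0.22],[0,0,-0.26]]}' >/dev/null; python3 -c "
from h import *
go(392.5,394.7,150,1.733)"
```

```text
dp [0.0649, -0.0068, 0.1082] rot [-0.003, 0.0012, 0.0019]
```

```bash
python3 -m pendant '{"dp":[[0.03,-0.003,0.02],[0.055,-0.006,0.05],[0.065,-0.007,0.08],[0.065,-0.007,0.11],[0.065,-0.007,0.14],[0.065,-0.007,0.15],[0.065,-0.007,0.15],[0.065,-0.007,0.15]],"rotation":[[0,0,0],[0,0,0],[0,0,0],[0,0,0],[0,0,0],[0,0,0],[0,0,0],[0,0,0]]}' >/dev/null; python3 st.py; python3 -c "
from h import *
go(392.5,394.7,70,1.733)"
```

```text
t 6.4 p [394.5 394.4 111.2] rot [ 3.1400e+00 -9.0000e-04  1.7337e+00] w 66.7 f 30.0 F [ 0.   0.3 -1. ] q [0.65 0.52 1.59 0.   1.03 0.48]
dp [0.0006, -0.002, 0.0412] rot [0.0016, -0.0009, 0.0007]
```

```bash
python3 -m pendant '{"dp":[[0,0,0.015],[0,0,0.03],[0,0,0.038],[0,0,0.0405],[0,0,0.0405]],"rotation":[[0,0,0],[0,0,0],[0,0,0],[0,0,0],[0,0,0]]}' >/dev/null; python3 st.py
```

```text
t 7.03 p [394.  394.1  69.8] rot [ 3.1414e+00 -2.0000e-04  1.7338e+00] w 66.7 f 30.0 F [-0.1 -0.7 -2.3] q [0.65 0.57 1.63 0.   0.94 0.48]
```

```bash
python3 -m pendant '{"dp":[[0,0,0.001],[0,0,0.001]],"rotation":[[0,0,0],[0,0,0]]}' >/dev/null; python3 st.py;  python3 -m pendant '{"dp":[[0,0,0],[0,0,0],[0,0,0],[0,0,0]],"rotation":[[0,0,0],[0,0,0],[0,0,0],[0,0,0]]}' 0.0918 >/dev/null; python3 st.py; python3 -m pendant '{"dp":[[0,0,-0.02],[0,0,-0.06],[0,0,-0.11],[0,0,-0.16],[0,0,-0.19],[0,0,-0.19]],"rotation":[[0,0,0],[0,0,0],[0,0,0],[0,0,0],[0,0,0],[0,0,0]]}' >/dev/null; python3 st.py; python3 -c "
from h import *
go(531,129,200,1.35)"
```

```text
t 7.28 p [394.1 394.3  69.6] rot [ 3.1406e+00 -6.0000e-04  1.7338e+00] w 66.5 f 30.0 F [-2.1 -0.5  4.6] q [0.65 0.57 1.63 0.   0.94 0.48]
t 7.78 p [393.9 394.   68.7] rot [-3.1416 -0.      1.7338] w 91.6 f 0.0 F [-0.5  0.6  0.6] q [0.65 0.57 1.63 0.   0.94 0.48]
t 8.53 p [394.8 394.7 261.4] rot [ 3.1366e+00 -2.7000e-03  1.7338e+00] w 91.6 f 0.0 F [ 0.9 -0.3 -1.3] q [0.65 0.38 1.38 0.   1.38 0.48]
dp [-0.2845, 0.091, 0.0611] rot [0.0044, -0.0036, 0.3838]
```

```bash
python3 -m pendant '{"dp":[[-0.04,0.012,0],[-0.09,0.028,0],[-0.13,0.042,0.005],[-0.17,0.055,0.01],[-0.21,0.067,0.015],[-0.25,0.08,0.015],[-0.285,0.091,0.015],[-0.285,0.091,0.015]],"rotation":[[0,0,0.05],[0,0,0.1],[0,0,0.15],[0,0,0.2],[0,0,0.26],[0,0,0.32],[0,0,0.384],[0,0,0.384]]}' 0.07 >/dev/null;python3 -m pendant '{"dp":[[-0.06,0,0],[-0.06,0,0],[-0.06,0,0],[-0.06,0,0]],"rotation":[[0,0,0],[0,0,0],[0,0,0],[0,0,0]]}'>/dev/null; python3 st.py
python3 - <<'E'
from h import *
o=get_obs();d=vision.capture("wrist");T=campose(d,o);np.save("w2T.npy",T)
px=d["pixels"];cv2.imwrite("pics/w2raw.png",px[:,:,::-1])
h=cv2.cvtColor(px,cv2.COLOR_RGB2HSV)
m=cv2.inRange(h,(65,80,30),(95,255,255));m=cv2.morphologyEx(m,cv2.MORPH_CLOSE,np.ones((15,15)))
c=max(cv2.findContours(m,0,2)[0],key=cv2.contourArea);r=cv2.minAreaRect(c);print(r)
b=cv2.boxPoints(r);s=np.array([ray(d,*q,140,T)[:2] for q in b]);print(s.round(1).tolist(),s.mean(0))
for i in range(4):
    e=s[(i+1)%4]-s[i];print(np.linalg.norm(e).round(1),np.arctan2(e[1],e[0]).round(3))
cv2.imwrite("pics/w2.png",cv2.resize(px,(800,600),interpolation=cv2.INTER_CUBIC)[:,:,::-1])
E
```

```text
t 10.03 p [516.7  70.3 243.5] rot [-3.1412e+00 -4.0000e-04  1.3516e+00] w 69.6 f 0.0 F [-0.5 -0.2  0. ] q [-0.01  0.32  1.5   0.    1.31  0.21]
((280.0, 134.0), (68.0, 48.0), 90.0)
[[518.8, 161.0], [554.9, 152.9], [544.6, 101.0], [506.1, 109.6]] [531.07585015 131.11712415]
37.0 -0.22
52.9 -1.767
39.4 2.922
52.9 1.328
```

View pics/w2.png

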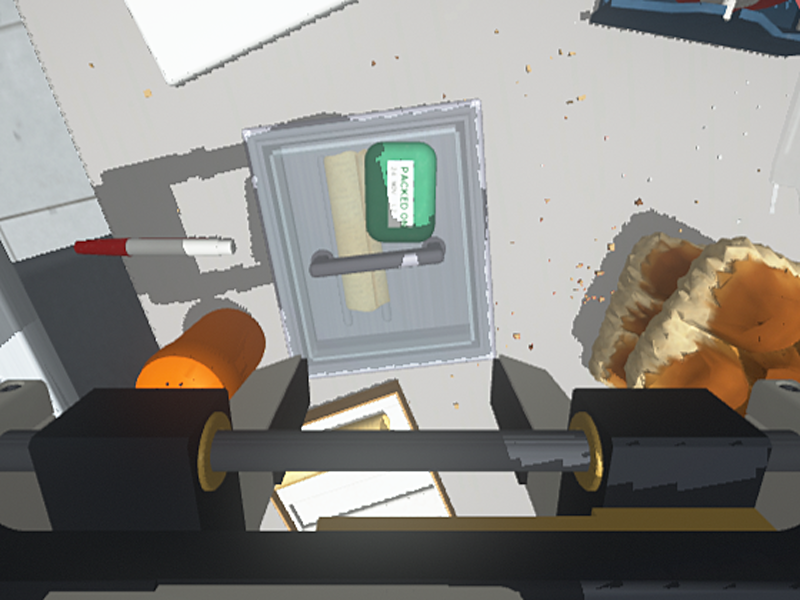

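The stamp cap is centred at (401,192) and square to the tool. The dredger is gone from the lid. The handle runs from (311,264) to (443,246). I'll go for the stamp.

Run:
```python
from h import *
d=vision.capture("wrist");T=np.load("w2T.npy")
c=lambda x,y,z: ray(d,x*.7,y*.7,z,T)[:2].round(1)
ang=lambda v: np.arctan2(v[1],v[0])
r=[c(*p,58) for p in [(245,131),(480,101),(495,358),(303,376)]];print("rim",r,np.mean(r,0))
h=[c(311,264,93),c(443,246,93)];print(h,np.mean(h,0),ang(h[1]-h[0]))
h=[c(349,318,7),c(386,317,7),c(327,154,41),c(388,305,30),c(347,308,30)];print("roll",h)
go(530.5,129.5,200,1.351);go(530.5,129.5,108,1.351)
```

```text
rim [array([432.6, 189.3]), array([597. , 172.6]), array([576.8, -22.4]), array([418.5,  -3.8])] [506.225  83.925]
[array([459.9,  93.6]), array([551.1,  86.2])] [505.5  89.9] -0.080962981566986
roll [array([458.8,  20.4]), array([492.,  14.]), array([482.2, 162.3]), array([498.7,  32.4]), array([463.9,  37.4])]
dp [0.0609, 0.0005, 0.0436] rot [-0.0002, -0.0002, 0.0005]
dp [0.0609, 0.0005, 0.1356] rot [-0.0002, -0.0002, 0.0005]
```

```bash
python3 -m pendant '{"dp":[[0.03,0,0.02],[0.061,0,0.04],[0.061,0,0.045],[0.061,0,0.075],[0.061,0,0.105],[0.061,0,0.13],[0.061,0,0.136],[0.061,0,0.136]],"rotation":[[0,0,0],[0,0,0],[0,0,0],[0,0,0],[0,0,0],[0,0,0],[0,0,0],[0,0,0]]}' 0.07 >/dev/null; python3 st.py; python3 -m pendant '{"dp":[[0,0,0],[0,0,0],[0,0,0],[0,0,0],[0,0,0]],"rotation":[[0,0,0],[0,0,0],[0,0,0],[0,0,0],[0,0,0]]}' 0.035 >/dev/null; python3 st.py
```

```text
t 11.12 p [530.5 128.4 108.3] rot [ 3.1411e+00 -1.0000e-04  1.3498e+00] w 69.8 f 0.0 F [-0.1 -0.4  0.3] q [ 0.1   0.5   1.63 -0.    1.01  0.32]
t 11.75 p [530.4 128.5 108.1] rot [ 3.1409e+00 -3.0000e-04  1.3498e+00] w 39.0 f 30.0 F [0.1 0.1 2.5] q [0.1  0.5  1.63 0.   1.01 0.32]
```

```bash
python3 -m pendant '{"dp":[[0,0,-0.02],[0,0,-0.05],[0,0,-0.08],[0,0,-0.1],[0,0,-0.1]],"rotation":[[0,0,0],[0,0,0],[0,0,0],[0,0,0],[0,0,0]]}' >/dev/null; python3 st.py; python3 -c "
from h import *
go(408.7,295.9,200,1.733)"
```

```text
t 12.38 p [530.8 128.6 208.8] rot [ 3.1391e+00 -9.0000e-04  1.3499e+00] w 38.7 f 30.0 F [ 0.5 -0.2 -2.3] q [0.1  0.39 1.5  0.   1.25 0.32]
dp [0.1364, -0.1558, 0.0085] rot [0.0027, -0.0004, -0.3831]
```

```bash
python3 -m pendant '{"dp":[[0.015,-0.018,0],[0.04,-0.045,0],[0.065,-0.075,0],[0.09,-0.105,0],[0.115,-0.13,0],[0.13,-0.15,0],[0.136,-0.156,0],[0.136,-0.156,0]],"rotation":[[0,0,-0.04],[0,0,-0.1],[0,0,-0.16],[0,0,-0.22],[0,0,-0.28],[0,0,-0.33],[0,0,-0.383],[0,0,-0.383]]}' >/dev/null; python3 st.py; python3 -c "
from h import *
go(408.7,295.9,62.1,1.733)"
```

```text
t 13.38 p [407.6 295.3 207.1] rot [-3.1407e+00  6.0000e-04  1.7338e+00] w 38.9 f 30.0 F [ 0.3  0.2 -1.2] q [ 0.47  0.32  1.61 -0.    1.21  0.31]
dp [0.0005, 0.0013, 0.145] rot [-0.0009, 0.0006, 0.0008]
```

```bash
python3 -m pendant '{"dp":[[0,0.001,0.03],[0,0.001,0.07],[0,0.001,0.11],[0,0.001,0.13],[0,0.001,0.14],[0,0.001,0.144],[0,0.001,0.145],[0,0.001,0.145]],"rotation":[[0,0,0],[0,0,0],[0,0,0],[0,0,0],[0,0,0],[0,0,0],[0,0,0],[0,0,0]]}' >/dev/null; python3 st.py
```

```text
t 14.38 p [409.2 295.8  63.5] rot [ 3.1402e+00 -5.0000e-04  1.7327e+00] w 38.6 f 30.0 F [-0.1 -0.8 -2. ] q [0.47 0.5  1.79 0.   0.85 0.31]
```

```bash
python3 -m pendant '{"dp":[[0,0,0.001],[0,0,0.0015],[0,0,0.0015]],"rotation":[[0,0,0],[0,0,0],[0,0,0]]}' >/dev/null; python3 st.py;  python3 -m pendant '{"dp":[[0,0,0],[0,0,0],[0,0,0],[0,0,0]],"rotation":[[0,0,0],[0,0,0],[0,0,0],[0,0,0]]}' 0.07 >/dev/null; python3 st.py; python3 -m pendant '{"dp":[[0,0,-0.02],[0,0,-0.05],[0,0,-0.09],[0,0,-0.13],[0,0,-0.16],[0,0,-0.16]],"rotation":[[0,0,0],[0,0,0],[0,0,0],[0,0,0],[0,0,0],[0,0,0]]}' >/dev/null; python3 st.py; python3 -c "
from h import *
go(504,85.5,200,-.09);go(504,85.5,200,-.09+np.pi)"
```

```text
t 14.75 p [409.1 295.8  62.1] rot [ 3.1403e+00 -4.0000e-04  1.7330e+00] w 39.0 f 30.0 F [-1.8 -0.5  4.9] q [0.47 0.5  1.79 0.   0.85 0.31]
t 15.25 p [408.7 295.6  61.2] rot [-3.1415 -0.      1.7328] w 69.6 f 0.0 F [-0.9 -0.3 -0.1] q [0.47 0.51 1.79 0.   0.85 0.31]
t 16.0 p [409.8 296.2 223.5] rot [ 3.1367e+00 -1.6000e-03  1.7328e+00] w 70.1 f 0.0 F [0.5 0.4 0.7] q [0.47 0.31 1.59 0.   1.24 0.31]
dp [-0.2231, 0.0588, 0.0234] rot [0.0019, -0.0056, 1.8228]
dp [-0.2231, 0.0588, 0.0234] rot [0.0052, 0.0018, -1.3188]
```

```bash
python3 -m pendant '{"dp":[[-0.03,0.008,0],[-0.06,0.016,0],[-0.09,0.024,0],[-0.12,0.032,0],[-0.15,0.04,0],[-0.18,0.048,0],[-0.21,0.055,0.01],[-0.223,0.059,0.02]],"rotation":[[0,0,0.15],[0,0,0.3],[0,0,0.45],[0,0,0.6],[0,0,0.78],[0,0,0.96],[0,0,1.14],[0,0,1.32]]}' 0.05 >/dev/null; python3 -m pendant '{"dp":[[0,0,0],[0,0,0],[0,0,0],[0,0,0]],"rotation":[[0,0,0.17],[0,0,0.34],[0,0,0.503],[0,0,0.503]]}' >/dev/null; python3 st.py
python3 - <<'E'
from h import *
o=get_obs();d=vision.capture("wrist");T=campose(d,o);np.save("w3T.npy",T)
cv2.imwrite("pics/w3.png",cv2.resize(d["pixels"],(800,600),interpolation=cv2.INTER_CUBIC)[:,:,::-1])
E
```

```text
t 17.5 p [502.3  85.  200. ] rot [ 3.1414e+00  2.2000e-03 -8.8800e-02] w 49.6 f 0.0 F [-0.2 -1.  -0.4] q [0.02 0.34 1.61 0.   1.2  1.68]
```

View pics/w3.png

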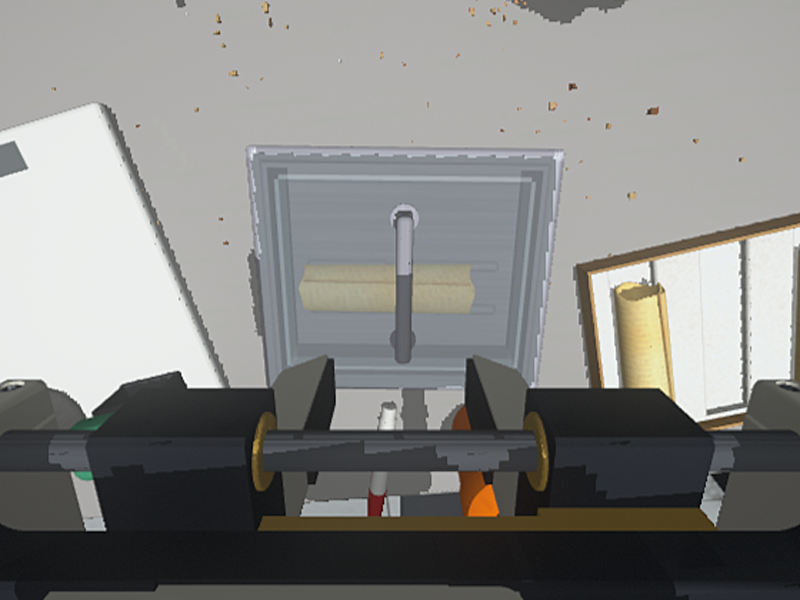

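The handle runs vertically in the view from (404,213) to (403,360), midway between the fingers. The rim corners are (249,148), (563,150), (537,386) and (273,386).

Run:
```python
from h import *
d=vision.capture("wrist");T=np.load("w3T.npy")
c=lambda x,y,z: ray(d,x*.7,y*.7,z,T)[:2].round(1)
h=[c(404,213,93),c(403,360,93)];print(h,np.mean(h,0))
r=[c(*p,58) for p in [(249,148),(563,150),(537,386),(273,386)]];print("rim",r,np.mean(r,0))
print("carton groove?",c(741,245,12),c(751,425,12))
go(503,85,67,-.09)
```

```text
[array([552.1,  79.4]), array([459.9,  88. ])] [506.   83.7]
rim [array([595.8, 171.8]), array([577.2, -22.2]), array([413.5,  -6.7]), array([430.6, 186. ])] [504.275  82.225]
carton groove? [ 494.2 -174.2] [ 332.1 -205.2]
dp [0.0006, -0.0, 0.1335] rot [0.0001, 0.0015, 0.0032]
```

```bash
python3 -m pendant '{"dp":[[0.001,0.001,0.04],[0.001,0.001,0.08],[0.001,0.001,0.11],[0.001,0.001,0.125],[0.001,0.001,0.131],[0.001,0.001,0.1315],[0.001,0.001,0.1315]],"rotation":[[0,0,0],[0,0,0],[0,0,0],[0,0,0],[0,0,0],[0,0,0],[0,0,0]]}' >/dev/null; python3 st.py; python3 -m pendant '{"dp":[[0,0,0],[0,0,0],[0,0,0],[0,0,0],[0,0,0],[0,0,0]],"rotation":[[0,0,0],[0,0,0],[0,0,0],[0,0,0],[0,0,0],[0,0,0]]}' 0.005 >/dev/null; python3 st.py
```

```text
t 18.48 p [504.6  84.   70.7] rot [-3.1413e+00 -2.0000e-03 -8.9900e-02] w 50.0 f 0.0 F [ 0.8 -0.8  0.4] q [0.01 0.5  1.76 0.   0.88 1.68]
t 19.23 p [503.9  83.9  69.8] rot [ 3.1416e+00 -1.0000e-04 -9.0300e-02] w 9.6 f 30.0 F [-0.2 -0.1 -0.1] q [ 0.01  0.5   1.76 -0.    0.88  1.68]
```

```bash
python3 -m pendant '{"dp":[[0,0,-0.01],[0,0,-0.03],[0,0,-0.06],[0,0,-0.09],[0,0,-0.12],[0,0,-0.13],[0,0,-0.13]],"rotation":[[0,0,0],[0,0,0],[0,0,0],[0,0,0],[0,0,0],[0,0,0],[0,0,0]]}' >/dev/null; python3 st.py; python3 -c "
from h import *
go(541.7,368.4,199,.162)"
```

```text
t 20.1 p [503.8  84.  199.9] rot [-3.1414e+00 -7.0000e-04 -9.0100e-02] w 9.8 f 30.0 F [-0.1 -0.4 -1.9] q [0.01 0.34 1.61 0.   1.2  1.68]
dp [0.0121, -0.2867, 0.001] rot [-0.0001, -0.0007, -0.2521]
```

```bash
python3 -m pendant '{"dp":[[0.001,-0.02,0],[0.002,-0.06,0],[0.004,-0.105,0],[0.006,-0.15,0],[0.008,-0.2,0],[0.01,-0.245,0],[0.011,-0.275,0],[0.012,-0.287,0]],"rotation":[[0,0,-0.02],[0,0,-0.05],[0,0,-0.09],[0,0,-0.13],[0,0,-0.17],[0,0,-0.21],[0,0,-0.24],[0,0,-0.252]]}' >/dev/null; python3 -m pendant '{"dp":[[0,0,0.01],[0,0,0.04],[0,0,0.07],[0,0,0.1],[0,0,0.12],[0,0,0.13],[0,0,0.135],[0,0,0.135]],"rotation":[[0,0,0],[0,0,0],[0,0,0],[0,0,0],[0,0,0],[0,0,0],[0,0,0],[0,0,0]]}' >/dev/null;python3 st.py; python3 -c "
from h import *
go(541.7,368.4,38,.162)"
```

```text
t 22.1 p [541.9 368.4  65.1] rot [-3.1415e+00 -5.0000e-04  1.6130e-01] w 9.6 f 30.0 F [-0.1 -0.  -1.3] q [ 0.48  0.73  1.33 -0.    1.09  1.89]
dp [-0.0002, -0.0, 0.0271] rot [-0.0001, -0.0005, -0.0007]
```

```bash
python3 -m pendant '{"dp":[[0,0,0.01],[0,0,0.02],[0,0,0.025],[0,0,0.0275],[0,0,0.0275]],"rotation":[[0,0,0],[0,0,0],[0,0,0],[0,0,0],[0,0,0]]}' >/dev/null;python3 st.py;python3 -m pendant '{"dp":[[0,0,0.0005],[0,0,0.0005]],"rotation":[[0,0,0],[0,0,0]]}' >/dev/null;python3 st.py; python3 -m pendant '{"dp":[[0,0,0],[0,0,0],[0,0,0],[0,0,0]],"rotation":[[0,0,0],[0,0,0],[0,0,0],[0,0,0]]}' 0.05 >/dev/null;python3 st.py
```

```text
t 22.73 p [541.8 368.8  37.5] rot [-3.1414e+00 -4.0000e-04  1.6190e-01] w 9.9 f 30.0 F [-1.  -0.   0.1] q [0.48 0.76 1.35 0.   1.03 1.89]
t 22.98 p [541.7 368.8  37.5] rot [-3.1414e+00 -5.0000e-04  1.6180e-01] w 9.7 f 30.0 F [-2.5 -1.1  5.4] q [0.48 0.76 1.35 0.   1.03 1.89]
t 23.48 p [541.7 368.7  36.7] rot [-3.1415  0.      0.1618] w 45.3 f 0.0 F [-0.1 -0.3  0.3] q [0.48 0.76 1.35 0.   1.03 1.89]
```

```bash
python3 -m pendant '{"dp":[[0,0,-0.02],[0,0,-0.06],[0,0,-0.11],[0,0,-0.15],[0,0,-0.18],[0,0,-0.18]],"rotation":[[0,0,0],[0,0,0],[0,0,0],[0,0,0],[0,0,0],[0,0,0]]}' 0.052 >/dev/null; python3 st.py; python3 -c "
from h import *
go(485,60,217,1.474)"
```

```text
t 24.23 p [542.8 369.3 219.8] rot [-3.1396 -0.0057  0.1619] w 51.9 f 0.0 F [-0.3 -0.2  0.8] q [0.48 0.59 1.14 0.   1.41 1.89]
dp [-0.1069, 0.296, 0.0016] rot [0.0021, -0.0061, -1.3121]
```

```bash
python3 -m pendant '{"dp":[[-0.013,0.037,0],[-0.027,0.074,0],[-0.04,0.111,0],[-0.053,0.148,0],[-0.067,0.185,0],[-0.08,0.222,0],[-0.093,0.26,0],[-0.107,0.296,0]],"rotation":[[0,0,-0.16],[0,0,-0.32],[0,0,-0.49],[0,0,-0.65],[0,0,-0.82],[0,0,-0.98],[0,0,-1.15],[0,0,-1.312]]}' >/dev/null;  python3 -m pendant '{"dp":[[0,0,0],[0,0,0],[0,0,0]],"rotation":[[0,0,0],[0,0,0],[0,0,0]]}' >/dev/null; python3 st.py;  python3 - <<'E'
from h import *
o=get_obs();d=vision.capture("wrist");T=campose(d,o);np.save("w4T.npy",T)
cv2.imwrite("pics/w4.png",cv2.resize(d["pixels"],(800,600),interpolation=cv2.INTER_CUBIC)[:,:,::-1])
E
```

```text
t 25.6 p [483.8  60.2 216.3] rot [-3.1410e+00 -3.0000e-04  1.4739e+00] w 52.1 f 0.0 F [ 0.1 -0.3  0. ] q [-0.03  0.28  1.64  0.    1.22  0.06]
```

View pics/w4.png

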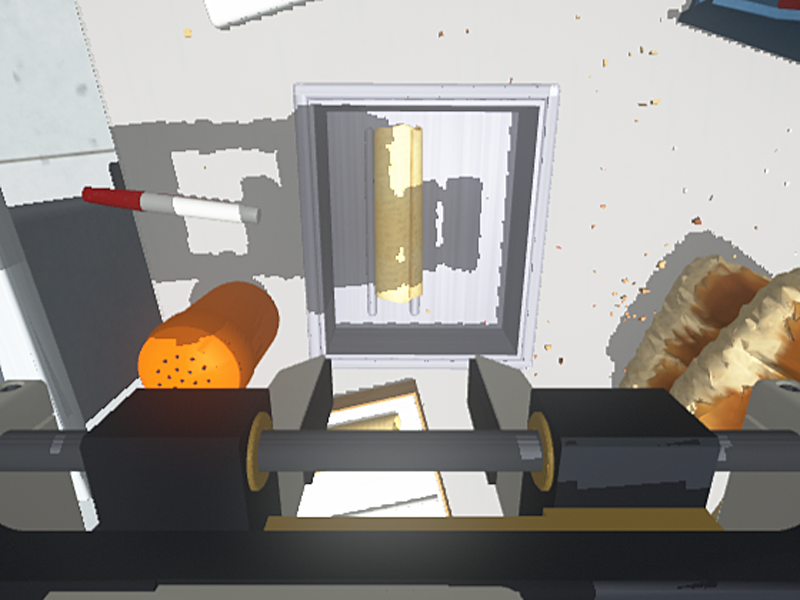

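The lid is off and the roll lies open in the pan. It spans columns 375–422 and rows 125–300, with ribs at 370 and 416.

Run:
```python
from h import *
d=vision.capture("wrist");T=np.load("w4T.npy")
c=lambda x,y,z: ray(d,x*.7,y*.7,z,T)[:2].round(1)
print("far",c(375,128,22),c(422,128,22),"near",c(376,295,22),c(422,295,22), "near top",c(399,290,41),"far top",c(399,126,41),"near bottom",c(399,301,10))
r=[c(*p,58) for p in [(294,86),(559,87),(531,366),(314,360)]];print("rim",r,np.mean(r,0))
go(483,93,100,1.474);go(483,93,15.5,1.474)
```

```text
far [476.6 161.4] [510.3 158.1] near [463.1  36.1] [499.9  32.5] near top [482.5  44.2] far top [493.9 160.2] near bottom [480.6  25.3]
rim [array([430.3, 189.4]), array([596.4, 172.6]), array([577. , -20.5]), array([413.6,   0.5])] [504.325  85.5  ]
dp [0.0326, -0.0039, 0.1165] rot [-0.0003, -0.0002, 0.0006]
dp [0.0326, -0.0039, 0.201] rot [-0.0003, -0.0002, 0.0006]
```

```bash
python3 -m pendant '{"dp":[[0.02,0,0.03],[0.0367,-0.002,0.07],[0.0367,-0.002,0.11],[0.0367,-0.002,0.14],[0.0367,-0.002,0.165],[0.0367,-0.002,0.18],[0.0367,-0.002,0.185],[0.0367,-0.002,0.185]],"rotation":[[0,0,0],[0,0,0],[0,0,0],[0,0,0],[0,0,0],[0,0,0],[0,0,0],[0,0,0]]}' 0.054 >/dev/null; python3 st.py;  python3 -c "
from h import *
go(485.5,97,15,1.474)"
```

```text
t 26.7 p [485.6  96.2  32.1] rot [ 3.1410e+00 -2.0000e-04  1.4739e+00] w 54.0 f 0.0 F [-0.2 -0.2  0.7] q [0.04 0.54 1.84 0.   0.76 0.14]
dp [0.0008, -0.0002, 0.0171] rot [0.0006, -0.0002, -0.0001]
```

```bash
python3 -m pendant '{"dp":[[0,0,0.008],[0,0,0.014],[0,0,0.016],[0,0,0.016],[0,0,0.016]],"rotation":[[0,0,0],[0,0,0],[0,0,0],[0,0,0],[0,0,0]]}' >/dev/null; python3 st.py; python3 -m pendant '{"dp":[[0,0,0],[0,0,0],[0,0,0],[0,0,0],[0,0,0]],"rotation":[[0,0,0],[0,0,0],[0,0,0],[0,0,0],[0,0,0]]}' 0.0365 >/dev/null; python3 st.py
```

```text
t 27.32 p [485.4  96.   15.9] rot [ 3.1413e+00 -1.0000e-04  1.4738e+00] w 53.8 f 0.0 F [-0.2 -0.7  0.3] q [0.04 0.57 1.85 0.   0.72 0.14]
t 27.95 p [485.4  96.1  15.9] rot [ 3.1413e+00 -1.0000e-04  1.4738e+00] w 36.5 f 3.3 F [ 0.2 -0.1  1.3] q [0.04 0.57 1.85 0.   0.72 0.14]
```

```bash
python3 -m pendant '{"dp":[[0,0,-0.02],[0,0,-0.05],[0,0,-0.09],[0,0,-0.13],[0,0,-0.165],[0,0,-0.165]],"rotation":[[0,0,0],[0,0,0],[0,0,0],[0,0,0],[0,0,0],[0,0,0]]}' >/dev/null; python3 st.py; python3 -c "
from h import *
go(421.8,-172.4,180,.15)"
```

```text
t 28.7 p [486.7  96.1 183.3] rot [ 3.1360e+00 -9.0000e-04  1.4738e+00] w 36.6 f 3.4 F [-0.1 -0.7 -0.8] q [0.04 0.33 1.67 0.   1.13 0.14]
dp [-0.2736, -0.0387, 0.0028] rot [0.0042, -0.0045, 1.3238]
```

```bash
python3 -m pendant '{"dp":[[-0.02,-0.003,0],[-0.055,-0.008,0],[-0.095,-0.013,0],[-0.135,-0.019,0],[-0.175,-0.025,0],[-0.215,-0.03,0],[-0.25,-0.035,0],[-0.274,-0.038,0]],"rotation":[[0,0,0.14],[0,0,0.31],[0,0,0.48],[0,0,0.65],[0,0,0.82],[0,0,0.99],[0,0,1.16],[0,0,1.324]]}' >/dev/null;  python3 -m pendant '{"dp":[[0,0,0],[0,0,0],[0,0,0]],"rotation":[[0,0,0],[0,0,0],[0,0,0]]}' >/dev/null; python3 st.py;  python3 - <<'E'
from h import *
o=get_obs();d=vision.capture("wrist");T=campose(d,o);np.save("w5T.npy",T)
cv2.imwrite("pics/w5.png",cv2.resize(d["pixels"],(800,600),interpolation=cv2.INTER_CUBIC)[:,:,::-1])
E
```

```text
t 30.07 p [ 421.  -172.   180.5] rot [-3.1409e+00  4.0000e-04  1.5240e-01] w 36.4 f 3.4 F [0.3 0.4 0.2] q [-0.56  0.26  1.78  0.    1.1   0.86]
```

View pics/w5.png

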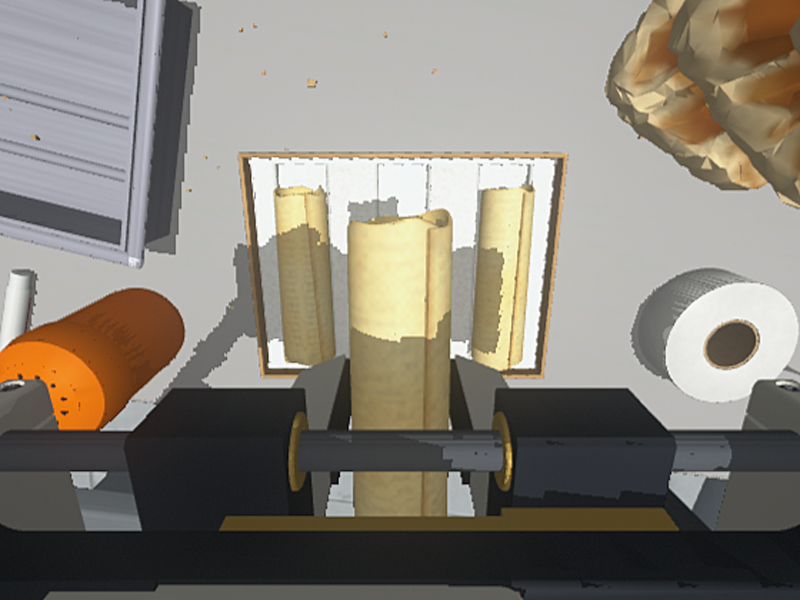

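The held roll points straight along the tool. Its far end is at about row 218, between columns 350 and 450. The carton corners are (239,154), (567,153), (545,376) and (262,376), and the middle groove edges are at columns 377 and 428 on row 170.

Run:
```python
from h import *
d=vision.capture("wrist");T=np.load("w5T.npy")
c=lambda x,y,z: ray(d,x*.7,y*.7,z,T)[:2].round(1)
p=np.array([421,-172.]);a=.1524;ex=np.array([np.cos(a),np.sin(a)]);ey=np.array([-ex[1],ex[0]])
t=lambda q:((q-p)@ex,(q-p)@ey)
for q in [(400,222,206),(352,220,188),(450,214,188)]: print("end",np.round(t(c(*q)),1))
r=[c(*q,24) for q in [(239,154),(567,153),(545,376),(262,376)]];print("carton",r,np.mean(r,0))
C=np.mean(r,0);ang=lambda v: np.arctan2(v[1],v[0]);print(ang(r[0]-r[3]),ang(r[1]-r[2]),ang(r[0]-r[1])-np.pi/2,ang(r[3]-r[2])-np.pi/2, np.linalg.norm(r[0]-r[1]),np.linalg.norm(r[0]-r[3]))
g=[c(377,170,12),c(428,170,12)];print("groove",np.mean(g,0),"groove lat/long in tool",t(np.mean(g,0)),"carton centre in tool",t(C))
for A in [(276,190,315,365),]: pass
print("packed",[np.round(t(c(x,y,24)),1) for x,y in [(276,192),(326,192),(480,190),(534,188),(332,362),(287,362),(472,362),(520,366)]])
```

```text
end [65.4  0.9]
end [63.4 16.6]
end [ 65.2 -15.4]
carton [array([486.1, -54.6]), array([ 519.2, -266.1]), array([ 359.4, -292.1]), array([326.6, -79.1])] [ 422.825 -172.975]
0.15241375713931646 0.1612900450623461 0.15524192833281614 0.15279044177893297 214.0744263101037 161.37069126703275
groove [ 491.85 -161.85] groove lat/long in tool (np.float64(71.56969779602194), np.float64(-0.7234344380077709)) carton centre in tool (np.float64(1.6558320002222702), np.float64(-1.2407539591071737))
packed [array([57.9, 84. ]), array([57.9, 50.5]), array([ 59.2, -52.5]), array([ 60.5, -88.4]), array([-67.5,  52.2]), array([-67.4,  86.2]), array([-67.4, -53.2]), array([-70.7, -89.6])]
```

```bash
python3 -m pendant '{"dp":[[0.001,0.001,0.03],[0.0013,0.001,0.07],[0.0013,0.001,0.11],[0.0013,0.001,0.135],[0.0013,0.001,0.15],[0.0013,0.001,0.157],[0.0013,0.001,0.157],[0.0013,0.001,0.157]],"rotation":[[0,0,0],[0,0,0],[0,0,0],[0,0,0],[0,0,0],[0,0,0],[0,0,0],[0,0,0]]}' >/dev/null; python3 st.py;  python3 -c "
from h import *
go(422.3,-172.8,15,.154)"
```

```text
t 31.18 p [ 422.9 -173.9   24.4] rot [ 3.1409e+00 -1.0000e-03  1.5010e-01] w 36.6 f 3.4 F [-0.  -0.1 -0. ] q [-0.56  0.51  1.95  0.    0.69  0.86]
dp [-0.0004, -0.0012, 0.0094] rot [0.0007, -0.001, -0.0039]
```

```bash
python3 -m pendant '{"dp":[[0,-0.0005,0.004],[0,-0.0005,0.007],[0,-0.0005,0.0085],[0,-0.0005,0.0085]],"rotation":[[0,0,-0.003],[0,0,-0.003],[0,0,-0.003],[0,0,-0.003]]}' >/dev/null; python3 st.py;python3 -m pendant '{"dp":[[0,0,0],[0,0,0],[0,0,0],[0,0,0]],"rotation":[[0,0,0],[0,0,0],[0,0,0],[0,0,0]]}' 0.046 >/dev/null; python3 st.py;python3 -m pendant '{"dp":[[0,0,-0.01],[0,0,-0.03],[0,0,-0.06],[0,0,-0.1],[0,0,-0.15],[0,0,-0.185],[0,0,-0.185],[0,0,-0.185]],"rotation":[[0,0,0],[0,0,0],[0,0,0],[0,0,0],[0,0,0],[0,0,0],[0,0,0],[0,0,0]]}' >/dev/null; python3 st.py
python3 - <<'E'
from h import *
o=get_obs();d=vision.capture("wrist");T=campose(d,o);np.save("w6T.npy",T)
cv2.imwrite("pics/w6.png",cv2.resize(d["pixels"],(800,600),interpolation=cv2.INTER_CUBIC)[:,:,::-1])
go(541.7,368.7,200,.162)
E
```

```text
t 31.68 p [ 422.4 -173.4   15.3] rot [ 3.1415e+00 -2.0000e-04  1.5270e-01] w 36.8 f 3.6 F [-0.1 -0.6  0.3] q [-0.56  0.52  1.96  0.    0.66  0.86]
t 32.17 p [ 422.3 -173.2   15.2] rot [-3.1414 -0.      0.1528] w 46.2 f 0.0 F [ 0.6 -0.4 -0.1] q [-0.56  0.52  1.96  0.    0.66  0.86]
t 33.17 p [ 421.8 -173.   199.9] rot [-3.141e+00  5.000e-04  1.528e-01] w 46.2 f 0.0 F [-0.4 -0.4  0.4] q [-0.56  0.24  1.75  0.    1.15  0.86]
dp [0.2011, -0.517, -0.0002] rot [-0.0014, 0.0015, -0.0092]
```

View pics/w6.png

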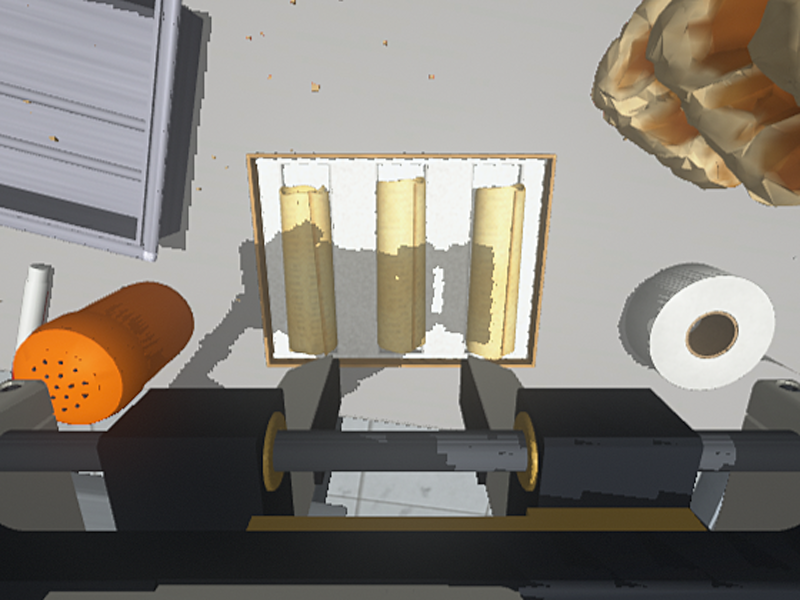

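Run:
```python
from h import *
d=vision.capture("wrist");T=np.load("w6T.npy")
c=lambda x,y,z: ray(d,x*.7,y*.7,z,T)[:2]
r=[c(*q,24) for q in [(248,155),(556,155),(534,365),(268,365)]];C=np.mean(r,0);a=.154
ex=np.array([np.cos(a),np.sin(a)]);ey=np.array([-ex[1],ex[0]])
print(C)
for q in [(377,182,21),(424,182,21),(378,347,21),(424,348,21),(400,166,12),(401,179,40),(401,350,30)]: v=c(*q)-C;print(q,(v@ex).round(1),(v@ey).round(1))
```

```text
[ 422.70940017 -172.84429234]
(377, 182, 21) 62.0 17.3
(424, 182, 21) 62.0 -16.1
(378, 347, 21) -66.0 18.7
(424, 348, 21) -66.9 -18.0
(400, 166, 12) 72.6 0.9
(401, 179, 40) 65.2 0.3
(401, 350, 30) -64.5 0.4
```

The roll lies in the middle groove, centred to within about 2 mm, and the two packed rolls haven't moved. Next is the lid.

```bash
python3 -m pendant '{"dp":[[0.019,-0.05,0],[0.04,-0.1,0],[0.06,-0.155,0],[0.08,-0.21,0],[0.1,-0.26,0],[0.12,-0.315,0],[0.14,-0.37,0],[0.16,-0.42,0]],"rotation":[[0,0,0],[0,0,0],[0,0,0],[0,0,0],[0,0,0],[0,0,0],[0,0,0],[0,0,-0.009]]}' 0.05 >/dev/null; python3 -m pendant '{"dp":[[0.02,-0.05,0],[0.041,-0.097,0],[0.041,-0.097,0],[0.041,-0.097,0],[0.041,-0.097,0]],"rotation":[[0,0,0],[0,0,0],[0,0,0],[0,0,0],[0,0,0]]}' >/dev/null; python3 st.py
python3 - <<'E'
from h import *
o=get_obs();d=vision.capture("wrist")
cv2.imwrite("pics/w7.png",cv2.resize(d["pixels"],(800,600),interpolation=cv2.INTER_CUBIC)[:,:,::-1])
go(541.7,368.7,37.5,.162)
E
```

```text
t 34.9 p [541.3 367.3 200. ] rot [3.1411e+00 9.0000e-04 1.6050e-01] w 49.8 f 0.0 F [0.9 0.3 0.9] q [ 0.48  0.6   1.17 -0.    1.37  1.89]
dp [0.0005, -0.0014, 0.1629] rot [0.0002, 0.0003, -0.0016]
```

View pics/w7.png

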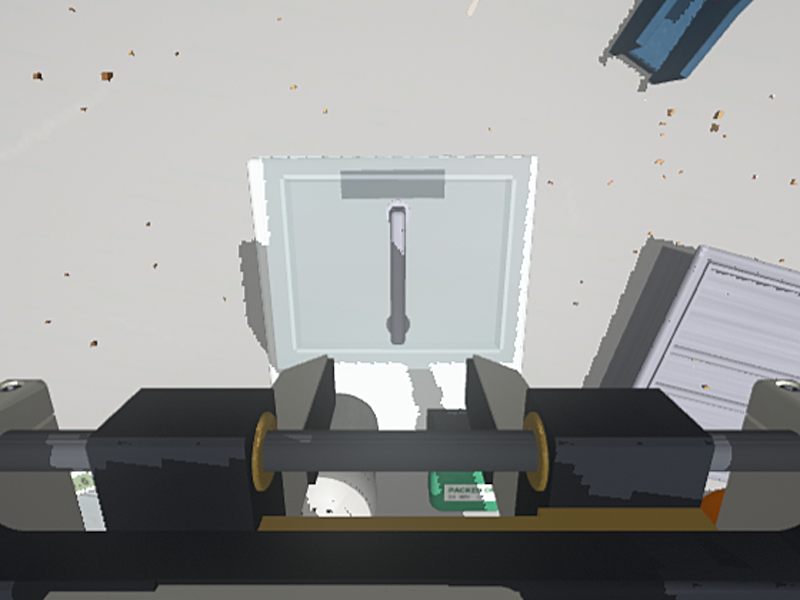

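The lid lies flat on the board with its handle at column 398. The dredger (335,450) and the stamp (460,490) both stand. I'll grasp the handle at the recorded pose.

```bash
python3 -m pendant '{"dp":[[0.0005,-0.001,0.04],[0.0005,-0.001,0.08],[0.0005,-0.001,0.12],[0.0005,-0.001,0.145],[0.0005,-0.001,0.158],[0.0005,-0.001,0.1625],[0.0005,-0.001,0.1625],[0.0005,-0.001,0.1625]],"rotation":[[0,0,0],[0,0,0],[0,0,0],[0,0,0],[0,0,0],[0,0,0],[0,0,0],[0,0,0]]}' 0.05 >/dev/null; python3 st.py; python3 -m pendant '{"dp":[[0,0,0],[0,0,0],[0,0,0],[0,0,0],[0,0,0],[0,0,0]],"rotation":[[0,0,0],[0,0,0],[0,0,0],[0,0,0],[0,0,0],[0,0,0]]}' 0.005 >/dev/null; python3 st.py;python3 -m pendant '{"dp":[[0,0,-0.01],[0,0,-0.03],[0,0,-0.07],[0,0,-0.11],[0,0,-0.14],[0,0,-0.16],[0,0,-0.16]],"rotation":[[0,0,0],[0,0,0],[0,0,0],[0,0,0],[0,0,0],[0,0,0],[0,0,0]]}' >/dev/null; python3 st.py; python3 -c "
from h import *
go(503.9,83.9,197,-.0903)"
```

```text
t 35.95 p [542.3 369.9  39.1] rot [-3.1408e+00 -2.1000e-03  1.6170e-01] w 50.1 f 0.0 F [-0.4  0.2  0.4] q [0.48 0.76 1.35 0.   1.03 1.89]
t 36.7 p [541.7 369.6  37.8] rot [-3.1416  0.      0.1618] w 9.7 f 30.0 F [0.5 0.3 0.6] q [0.48 0.76 1.35 0.   1.03 1.89]
t 37.58 p [542.4 370.  200.1] rot [-3.1402 -0.004   0.1619] w 9.5 f 30.0 F [ 0.4  0.4 -2.2] q [0.48 0.61 1.17 0.   1.37 1.89]
dp [-0.0841, 0.2762, 0.0024] rot [-0.0019, -0.0038, 0.2522]
```

```bash
python3 -m pendant '{"dp":[[-0.006,0.02,0],[-0.018,0.06,0],[-0.03,0.1,0],[-0.045,0.145,0],[-0.06,0.19,0],[-0.073,0.235,0],[-0.081,0.265,0],[-0.084,0.276,0]],"rotation":[[0,0,0.02],[0,0,0.05],[0,0,0.09],[0,0,0.13],[0,0,0.17],[0,0,0.21],[0,0,0.24],[0,0,0.252]]}' >/dev/null; python3 -m pendant '{"dp":[[0,0,0.02],[0,0,0.05],[0,0,0.08],[0,0,0.1],[0,0,0.1],[0,0,0.1]],"rotation":[[0,0,0],[0,0,0],[0,0,0],[0,0,0],[0,0,0],[0,0,0]]}' >/dev/null;python3 st.py; python3 -c "
from h import *
go(503.9,83.9,70,-.0903)"
```

```text
t 39.33 p [503.7  84.1  98.3] rot [-3.1413e+00 -8.0000e-04 -8.9600e-02] w 9.7 f 30.0 F [ 0.2  0.1 -0.7] q [0.02 0.46 1.74 0.   0.94 1.68]
dp [0.0002, 0.0002, 0.0283] rot [-0.0003, -0.0008, 0.0007]
```

```bash
python3 -m pendant '{"dp":[[0,0,0.01],[0,0,0.018],[0,0,0.024],[0,0,0.0275],[0,0,0.0275]],"rotation":[[0,0,0],[0,0,0],[0,0,0],[0,0,0],[0,0,0]]}' >/dev/null;python3 st.py; python3 -m pendant '{"dp":[[0,0,0.0008],[0,0,0.0008]],"rotation":[[0,0,0],[0,0,0]]}' >/dev/null;python3 st.py
```

```text
t 39.95 p [503.3  83.6  70.3] rot [-3.1415e+00 -2.0000e-04 -9.0300e-02] w 9.6 f 30.0 F [ 1.  -0.4 -1.5] q [0.01 0.5  1.77 0.   0.88 1.68]
t 40.2 p [503.4  83.6  70. ] rot [-3.1415e+00 -7.0000e-04 -9.0200e-02] w 9.7 f 30.0 F [-0.8  0.7  5.6] q [0.01 0.5  1.77 0.   0.87 1.68]
```

Contact came at the recorded height, so the lid is seated. I'll release it, lift, and fetch the dredger.

```bash
python3 -m pendant '{"dp":[[0,0,0],[0,0,0],[0,0,0],[0,0,0]],"rotation":[[0,0,0],[0,0,0],[0,0,0],[0,0,0]]}' 0.05 >/dev/null; python3 st.py; python3 -m pendant '{"dp":[[0,0,-0.02],[0,0,-0.06],[0,0,-0.11],[0,0,-0.15],[0,0,-0.185],[0,0,-0.185]],"rotation":[[0,0,0],[0,0,0],[0,0,0],[0,0,0],[0,0,0],[0,0,0]]}' >/dev/null; python3 st.py; python3 -c "
from h import *
go(393.9,394.1,255,1.734)"
```

```text
t 40.7 p [503.3  83.6  69.4] rot [-3.1415e+00  1.0000e-04 -9.0200e-02] w 45.5 f 0.0 F [-0.2  0.4 -0.6] q [0.01 0.5  1.77 0.   0.87 1.68]
t 41.45 p [504.6  83.7 257.2] rot [-3.1409 -0.0059 -0.0901] w 50.1 f 0.0 F [-0.2  0.5 -0.4] q [0.01 0.29 1.51 0.   1.33 1.68]
dp [-0.1382, -0.2992, 0.0016] rot [0.0049, -0.0048, -1.8241]
```

```bash
python3 -m pendant '{"dp":[[-0.014,-0.03,0],[-0.028,-0.06,0],[-0.043,-0.09,0],[-0.058,-0.125,0],[-0.073,-0.16,0],[-0.088,-0.195,0],[-0.104,-0.23,0],[-0.12,-0.26,0]],"rotation":[[0,0,-0.17],[0,0,-0.34],[0,0,-0.51],[0,0,-0.68],[0,0,-0.85],[0,0,-1.02],[0,0,-1.19],[0,0,-1.36]]}' 0.0918 >/dev/null; python3 -c "
from h import *
go(393.9,394.1,255,1.734)"
```

```text
dp [0.0345, -0.0233, -0.0021] rot [-0.002, 0.0014, -0.4583]
```

```bash
python3 -m pendant '{"dp":[[0.015,-0.01,0],[0.034,-0.023,0],[0.034,-0.023,0],[0.034,-0.023,0],[0.034,-0.023,0]],"rotation":[[0,0,-0.16],[0,0,-0.32],[0,0,-0.464],[0,0,-0.464],[0,0,-0.464]]}' >/dev/null; python3 st.py; python3 -c "
from h import *
go(393.9,394.1,69,1.734)"
```

```text
t 43.08 p [395.2 392.3 253.7] rot [-3.1405e+00  6.0000e-04  1.7307e+00] w 92.0 f 0.0 F [0.4 0.3 0.5] q [ 0.64  0.38  1.39 -0.    1.37  0.48]
dp [0.0021, -0.0008, 0.1847] rot [-0.0011, 0.0006, -0.0033]
```

```bash
python3 -m pendant '{"dp":[[0.002,-0.001,0.05],[0.002,-0.001,0.09],[0.002,-0.001,0.13],[0.002,-0.001,0.16],[0.002,-0.001,0.178],[0.002,-0.001,0.184],[0.002,-0.001,0.184],[0.002,-0.001,0.184]],"rotation":[[0,0,-0.003],[0,0,-0.003],[0,0,-0.003],[0,0,-0.003],[0,0,-0.003],[0,0,-0.003],[0,0,-0.003],[0,0,-0.003]]}' >/dev/null; python3 st.py; python3 -c "
from h import *
go(393.9,394.1,69.4,1.734)"
```

```text
t 44.08 p [394.5 394.8  71.4] rot [ 3.1400e+00 -9.0000e-04  1.7362e+00] w 92.2 f 0.0 F [0.1 0.1 0.7] q [0.65 0.57 1.63 0.   0.94 0.48]
dp [-0.0006, -0.0007, 0.002] rot [0.0016, -0.0009, 0.0022]
```

Now close on the dredger and lift.

```bash
python3 -m pendant '{"dp":[[0,0,0.0008],[0,0,0.0008],[0,0,0.0008],[0,0,0.0008],[0,0,0.0008]],"rotation":[[0,0,0],[0,0,0],[0,0,0],[0,0,0],[0,0,0]]}' 0.06 >/dev/null; python3 st.py; python3 -m pendant '{"dp":[[0,0,-0.02],[0,0,-0.06],[0,0,-0.11],[0,0,-0.16],[0,0,-0.18],[0,0,-0.18]],"rotation":[[0,0,0],[0,0,0],[0,0,0],[0,0,0],[0,0,0],[0,0,0]]}' >/dev/null; python3 st.py; python3 -c "
from h import *
go(527.6,28.3,250,1.474)"
```

```text
t 44.7 p [394.1 394.6  69.9] rot [ 3.1413e+00 -2.0000e-04  1.7368e+00] w 67.1 f 30.0 F [0.3 0.4 2.4] q [0.65 0.57 1.63 0.   0.94 0.48]
t 45.45 p [394.3 394.8 250.7] rot [ 3.1392e+00 -1.3000e-03  1.7369e+00] w 66.7 f 30.0 F [-0.5 -0.5 -2.5] q [0.65 0.38 1.39 0.   1.36 0.48]
dp [-0.3835, 0.0709, 0.0004] rot [0.0022, -0.0016, 0.2629]
```

```bash
python3 -m pendant '{"dp":[[-0.02,0.004,0],[-0.06,0.011,0],[-0.1,0.018,0],[-0.145,0.027,0],[-0.19,0.035,0],[-0.235,0.043,0],[-0.28,0.052,0],[-0.32,0.059,0]],"rotation":[[0,0,0.02],[0,0,0.05],[0,0,0.08],[0,0,0.12],[0,0,0.16],[0,0,0.2],[0,0,0.24],[0,0,0.263]]}' >/dev/null; python3 -m pendant '{"dp":[[-0.035,0,0],[-0.055,-0.001,0],[-0.062,-0.001,0],[-0.062,-0.001,0],[-0.062,-0.001,0]],"rotation":[[0,0,0],[0,0,0],[0,0,0],[0,0,0],[0,0,0]]}' >/dev/null;  python3 st.py; python3 -c "
from h import *
go(527.6,28.3,117,1.474)"
```

```text
t 47.08 p [497.9  27.6 249.3] rot [-3.1410e+00 -3.0000e-04  1.4744e+00] w 66.5 f 30.0 F [ 0.  -0.3 -1.7] q [-0.1   0.28  1.55  0.    1.31 -0.  ]
dp [0.0035, 0.0296, 0.1323] rot [-0.0005, -0.0003, 0.0004]
```

```bash
python3 -m pendant '{"dp":[[0.002,0.01,0],[0.0035,0.025,0],[0.0035,0.0295,0.01],[0.0035,0.0295,0.04],[0.0035,0.0295,0.07],[0.0035,0.0295,0.1],[0.0035,0.0295,0.115],[0.0035,0.0295,0.115]],"rotation":[[0,0,0],[0,0,0],[0,0,0],[0,0,0],[0,0,0],[0,0,0],[0,0,0],[0,0,0]]}' >/dev/null; python3 -m pendant '{"dp":[[0,0,0],[0,0,0]],"rotation":[[0,0,0],[0,0,0]]}' >/dev/null;  python3 st.py; python3 -c "
from h import *
go(527.6,28.3,116,1.474)"
```

```text
t 48.33 p [528.4  27.6 135.8] rot [ 3.1394e+00 -1.0000e-04  1.4738e+00] w 67.2 f 30.0 F [-0.5 -0.2 -2.2] q [-0.09  0.44  1.65  0.    1.05  0.  ]
dp [0.0006, -0.0009, 0.0198] rot [0.0022, -0.0001, -0.0002]
```

```bash
python3 -m pendant '{"dp":[[0.0006,0,0.008],[0.0006,-0.0005,0.014],[0.0006,-0.0005,0.018],[0.0006,-0.0005,0.0192],[0.0006,-0.0005,0.0192]],"rotation":[[0,0,0],[0,0,0],[0,0,0],[0,0,0],[0,0,0]]}' >/dev/null; python3 st.py;  python3 -m pendant '{"dp":[[0,0,0.0007],[0,0,0.0007]],"rotation":[[0,0,0],[0,0,0]]}' >/dev/null;  python3 st.py
```

```text
t 48.95 p [527.   28.3 115.9] rot [-3.1411 -0.      1.4739] w 66.3 f 30.0 F [-3.5  0.4  4.9] q [-0.09  0.46  1.67  0.    1.01  0.01]
t 49.2 p [527.   28.3 115.9] rot [-3.1416 -0.      1.4739] w 66.7 f 30.0 F [-6.2  0.3 11.4] q [-0.09  0.46  1.67  0.    1.01  0.01]
```

Contact came at the recorded height. I'll release, lift and fetch the stamp.

```bash
python3 -m pendant '{"dp":[[0,0,0],[0,0,0],[0,0,0],[0,0,0]],"rotation":[[0,0,0],[0,0,0],[0,0,0],[0,0,0]]}' 0.0918 >/dev/null; python3 st.py; python3 -m pendant '{"dp":[[0,0,-0.02],[0,0,-0.06],[0,0,-0.1],[0,0,-0.13],[0,0,-0.13]],"rotation":[[0,0,0],[0,0,0],[0,0,0],[0,0,0],[0,0,0]]}' >/dev/null; python3 st.py; python3 -c "
from h import *
go(408.9,295.7,245,1.733)"
```

```text
t 49.7 p [527.4  28.3 114.6] rot [-3.1415e+00 -1.0000e-04  1.4737e+00] w 91.7 f 0.0 F [0.1 0.2 0.2] q [-0.09  0.46  1.67  0.    1.01  0.01]
t 50.33 p [528.5  28.2 247.1] rot [ 3.1364e+00 -1.0000e-04  1.4739e+00] w 91.9 f 0.0 F [-0.9  1.2 -0.1] q [-0.09  0.33  1.48  0.    1.32  0.01]
dp [0.2546, -0.1449, 0.0014] rot [0.0052, 0.0005, -0.2591]
```

```bash
python3 -m pendant '{"dp":[[0.03,-0.018,0],[0.07,-0.04,0],[0.11,-0.065,0],[0.15,-0.09,0],[0.19,-0.11,0],[0.23,-0.13,0],[0.2546,-0.1455,0],[0.2546,-0.1455,0]],"rotation":[[0,0,-0.03],[0,0,-0.06],[0,0,-0.1],[0,0,-0.14],[0,0,-0.18],[0,0,-0.22],[0,0,-0.259],[0,0,-0.259]]}' 0.07 >/dev/null; python3 -m pendant '{"dp":[[0,0,0.01],[0,0,0.03],[0,0,0.03],[0,0,0.03]],"rotation":[[0,0,0],[0,0,0],[0,0,0],[0,0,0]]}' >/dev/null;  python3 st.py; python3 -c "
from h import *
go(408.9,295.7,62,1.733)"
```

```text
t 51.83 p [407.7 295.2 214.9] rot [ 3.1414 -0.      1.7315] w 70.0 f 0.0 F [ 0.9  0.2 -0.1] q [ 0.47  0.31  1.6  -0.    1.23  0.31]
dp [0.0003, 0.0013, 0.1529] rot [0.0002, -0.0, -0.0015]
```

```bash
python3 -m pendant '{"dp":[[0,0.001,0.04],[0,0.001,0.08],[0,0.001,0.115],[0,0.001,0.14],[0,0.001,0.15],[0,0.001,0.1525],[0,0.001,0.1525],[0,0.001,0.1525]],"rotation":[[0,0,0],[0,0,0],[0,0,0],[0,0,0],[0,0,0],[0,0,0],[0,0,0],[0,0,0]]}' >/dev/null; python3 st.py; python3 -m pendant '{"dp":[[0,0,0],[0,0,0],[0,0,0],[0,0,0],[0,0,0]],"rotation":[[0,0,0],[0,0,0],[0,0,0],[0,0,0],[0,0,0]]}' 0.035 >/dev/null; python3 st.py;  python3 -m pendant '{"dp":[[0,0,-0.02],[0,0,-0.06],[0,0,-0.1],[0,0,-0.14],[0,0,-0.15],[0,0,-0.15]],"rotation":[[0,0,0],[0,0,0],[0,0,0],[0,0,0],[0,0,0],[0,0,0]]}' >/dev/null; python3 st.py; python3 -c "
from h import *
go(530.4,128.5,212,1.35)"
```

```text
t 52.83 p [408.7 296.3  63.2] rot [ 3.1397e+00 -7.0000e-04  1.7328e+00] w 70.0 f 0.0 F [-0.4 -0.9  0.5] q [0.48 0.5  1.79 0.   0.85 0.31]
t 53.45 p [408.1 296.   62.3] rot [ 3.1415e+00 -1.0000e-04  1.7328e+00] w 38.9 f 30.0 F [-0.6  0.   0.4] q [0.48 0.5  1.79 0.   0.85 0.31]
t 54.2 p [408.  295.9 211.9] rot [-3.1415 -0.      1.7328] w 38.9 f 30.0 F [ 0.7 -0.5 -2.3] q [0.48 0.32 1.6  0.   1.22 0.31]
dp [-0.1849, 0.0938, -0.0001] rot [-0.0001, -0.0, 0.3828]
```

```bash
python3 -m pendant '{"dp":[[-0.02,0.01,0],[-0.05,0.025,0],[-0.08,0.04,0],[-0.11,0.055,0],[-0.14,0.07,0],[-0.165,0.084,0],[-0.18,0.091,0],[-0.185,0.094,0]],"rotation":[[0,0,0.04],[0,0,0.1],[0,0,0.16],[0,0,0.22],[0,0,0.28],[0,0,0.33],[0,0,0.37],[0,0,0.383]]}' >/dev/null; python3 -m pendant '{"dp":[[0,0,0.01],[0,0,0.04],[0,0,0.07],[0,0,0.085],[0,0,0.085],[0,0,0.085]],"rotation":[[0,0,0],[0,0,0],[0,0,0],[0,0,0],[0,0,0],[0,0,0]]}' >/dev/null;  python3 st.py; python3 -c "
from h import *
go(530.4,128.5,108.3,1.35)"
```

```text
t 55.95 p [531.3 128.9 128.3] rot [ 3.1399e+00 -7.0000e-04  1.3502e+00] w 39.3 f 30.0 F [-0.   0.4 -1.4] q [0.1  0.48 1.6  0.   1.06 0.32]
dp [-0.0006, -0.0009, 0.02] rot [0.0017, -0.0007, 0.0002]
```

```bash
python3 -m pendant '{"dp":[[-0.0005,0,0.008],[-0.0005,-0.0005,0.015],[-0.0005,-0.0005,0.0185],[-0.0005,-0.0005,0.0195],[-0.0005,-0.0005,0.0195]],"rotation":[[0,0,0],[0,0,0],[0,0,0],[0,0,0],[0,0,0]]}' >/dev/null; python3 st.py;  python3 -m pendant '{"dp":[[0,0,0.0004],[0,0,0.0004]],"rotation":[[0,0,0],[0,0,0]]}' >/dev/null;  python3 st.py
```

```text
t 56.58 p [529.9 128.1 108.3] rot [-3.1413e+00  1.0000e-04  1.3498e+00] w 39.0 f 30.0 F [-2.5 -1.4  4.8] q [ 0.1   0.5   1.63 -0.    1.01  0.32]
t 56.83 p [530.  128.1 108.3] rot [3.1414 0.     1.3498] w 39.0 f 30.0 F [-3.8 -0.8  8. ] q [ 0.1   0.5   1.63 -0.    1.01  0.32]
```

```bash
python3 -m pendant '{"dp":[[0,0,0],[0,0,0],[0,0,0],[0,0,0]],"rotation":[[0,0,0],[0,0,0],[0,0,0],[0,0,0]]}' 0.07 >/dev/null; python3 st.py; python3 -m pendant '{"dp":[[0,0,-0.02],[0,0,-0.06],[0,0,-0.1],[0,0,-0.14],[0,0,-0.15],[0,0,-0.15]],"rotation":[[0,0,0],[0,0,0],[0,0,0],[0,0,0],[0,0,0],[0,0,0]]}' >/dev/null; python3 -m pendant '{"dp":[[0.04,-0.02,0],[0.08,-0.05,0],[0.12,-0.08,0],[0.16,-0.11,0],[0.2,-0.14,0],[0.24,-0.17,0],[0.24,-0.17,0],[0.24,-0.17,0]],"rotation":[[0,0,0],[0,0,0],[0,0,0],[0,0,0],[0,0,0],[0,0,0],[0,0,0],[0,0,0]]}' >/dev/null; python3 st.py
python3 - <<'E'
from h import *
a=cv2.imread("pics/top0raw.png");b=vision.capture("top")["pixels"][:,:,::-1]
f=lambda i:cv2.resize(i[155:265,235:425],None,fx=4.2,fy=2.7*4.2/4.2 and 4.2,interpolation=cv2.INTER_CUBIC)
v=np.vstack([f(a)[:330],f(b)[:]]);cv2.imwrite("pics/end.png",cv2.resize(v,(600,int(v.shape[0]*600/v.shape[1]))))
E
```

```text
t 57.33 p [530.2 128.2 107.2] rot [-3.1415 -0.      1.3498] w 69.3 f 0.0 F [-0.6  0.  -0.4] q [0.1  0.5  1.63 0.   1.01 0.32]
t 59.08 p [416.5 399.  255.7] rot [-3.1400e+00  2.5000e-03  1.3503e+00] w 69.8 f 0.0 F [-0.9 -0.4  0.1] q [ 0.63  0.42  1.32 -0.    1.4   0.85]
```

View pics/end.png

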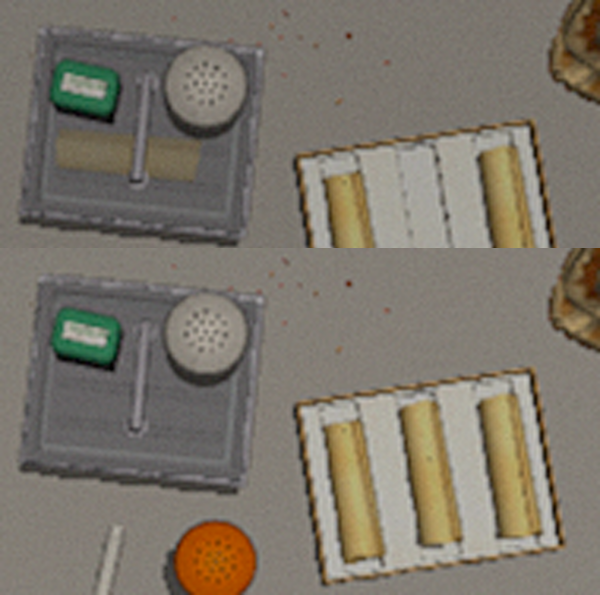

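In the before-and-after pair, the stamp (86,337), the dredger (206,335) and the handle (140,378) match the start, offset by the 248 px between panels. The roll lies in the middle groove at (434,473). I'll hand in the job.

```bash
python3 -c "
from plant import workorder
print(workorder.close_job())"
```

```text
the job is handed in; nothing more can be done
None
```

I handed the job in after about 59 s of the 147 s allowed. In the last top-camera image the roll lies in the middle groove, the lid is back on the pan, and the dredger and stamp stand where they started; the hand-in gave no verdict.

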